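# Pack the finished pillow blocks and raise the tote handle

## Robot

A 6-joint arm with a two-finger parallel gripper is mounted at the origin on the work surface. World frame = base frame: x ahead of the robot, y to its left, z up, the work surface at z = 0. Lengths are in mm, angles in degrees, forces in N, time in s.
With the tool pointing down it reaches from about 300 to 850 mm from the base axis. Payload 4.2 kg.
Tool frame: the origin (TCP) lies midway between the tips of the shut fingers; the grasp point (between the pads) lies 19 mm behind it; z points along the fingers, y is the line along which they close (so a half turn about z gives the same grasp; the last joint's range is limited). The gripper opens to 91 mm and grips with 3 to 60 N. Pads are 32 mm wide; open, the fingers measure 118 mm over their backs; the gripper's body (76 mm by 178 mm) begins 60 mm behind the grasp point.
Start: joints at [-65.89, 18.312, 89.639, -0, 72.044, -1.146], TCP at [245.337, -520.051, 213.976] pointing down, gripper open.
Joint ranges: [-177.97, 177.97], [-48.28, 115.42], [12.27, 149.76], [-77.06, 257.06], [2.81, 150.46], [-146.56, 146.56]. Speed limits (degrees/s): [147.25, 147.25, 180, 180, 180, 180].

## Interface

Orientations are given as [roll, pitch, yaw] about the fixed x, y, z axes, in that order (R = Rz(yaw) Ry(pitch) Rx(roll)).
In Python, from workcell import env gives the robot as it stands.
- The arm moves only by the tool send_rows, never from a script. Its argument "steps" is a list that holds one entry, the list of rows, each a list of 5 numbers: the shift along the tool's x, y, z scaled (see below), then the turn about the tool's z scaled (see below), then the opening, from 0 (shut) to 1 (fully open). In form: [[[dx, dy, dz, yaw, fingers], ...]]. A call has 1 to 5 rows; each row shifts and turns the commanded pose from where the row before left it, along the tool's axes as they then stand; what a row does not reach is not made up. The controller multiplies each number of a shift by 0.04 m and each number of a turn by 0.12 rad. A row lasts 1/12 s, in which the tool goes at most 41.7 mm and 7.16 degrees, less where a joint would pass 70% of its speed; a pose out of reach is approached as far as the arm can. A call with a number of a shift or a turn outside -1 to 1 is refused whole. A call with a gripper value outside its range is refused whole. The fingers move at their own pace and stop on an object; "squeeze" is the grip in N (left out, the last holds). Time passes only in rows, so rows that do not move let the fingers close. It gives the time, the measured TCP pose, the force, the opening and the grip force at its end, in the units of the state.
- env.state(): the state, without advancing time (a new reading comes with each control period).
- env.grab_frame(name): name is "scene" or "top"; returns a dict with "pixels" (480x640x3 uint8, red, green, blue), "depth" (480x640 float32, mm along the optical axis (not along the pixel's ray), 0 where there is no reading), "intrinsics" (3x3 intrinsics, pixels), "cam_to_world" (4x4, takes a point from camera to world coordinates). Camera axes: x right, y down, z forward; pixel columns grow to the right and rows downward; lengths in mm; the calibration is good to about 2 mm. A picture is of the moment at which its call begins.
- env.job_done(): hands the job in; it is judged then, once.
The state is a dict: "time_s": time; "qpos": joint angles; "qvel": joint speeds; "effort": joint torques, N m; "ee_pos": TCP position; "ee_rot": TCP orientation; "force": force on the tool from outside, world axes, zero at the start; "torque": the same for the moment, N m; "gripper_width": finger opening in mm; "gripper_force": force on a finger pad.
Only numpy, scipy, OpenCV 4.12 (cv2) and the standard library are available. Lean on these libraries where they do the work, as an engineer would, in place of code of your own. Each camera call takes 0.05 s, during which the arm holds its last target. There are 200 camera calls.

## Task

First fold the carrying tote's half-raised handle right down, level and clear of the pockets. Then move every finished pillow block from the catch tray into the tote, one to a pocket, each standing flat on its foot on the pocket floor. Once they are all in, swing the carry handle up and over until it snaps fully home in its end detent, and leave it there; leave the jar and the brush on the bench where they are.

Things in the scene. Friction and masses are not known exactly. Their poses are not given: they have to be found in the camera images.
- tray: Catch tray, fixed on the bench: shallow open sheet-steel tray 270 x 235 mm, rim 22 mm high, walls and floor 4 mm, with a sloped lip on its far (+x) rim. Origin: centre of its underside; x along the 270 mm side, z up.
- tote: Grey plastic carrying tote, fixed on the bench: open box 166 mm (its x) by 260 mm (its y), 50 mm high, walls, dividers and floor 4 mm, divided into 6 equal pockets, 3 along x and 2 along y. Each pocket is 50 mm along x, 124 mm along y, 46 mm deep. Origin: centre of its underside, z up. The carry handle folds down on its -x side.
- handle (a joint): Angle of the tote handle in rad: 0 lying level on the tote's -x side, clear of the pockets; grows as it swings up over the tote; 1.57 upright; 1.70 at its end stop just past upright, where a sprung detent holds it. The detent pushes back (up to about 5 N at the bar) from 1.05 to 1.4, then snaps it home. Friction holds the handle at angles below that.
- handle_bar (a point): Middle of the handle's cross bar: a 130 mm long black rubber sleeve, 16 mm in diameter, on a bar parallel to the tote's y, 130 mm from the hinge axis. Two flat side arms join its ends to the hinge at 141 mm either side.
- handle_hinge (a point): Middle of the handle's hinge axis, which runs along the tote's y, 50 mm above its underside. Its axes are those of the tote; the bar stands at (-130 cos(angle), 0, 130 sin(angle)) mm from here.
- pocket0 (a point): Centre of the floor of one tote pocket; its axes are those of the tote (pocket 50 mm along x, 124 mm along y).
- pocket1 (a point): Centre of the floor of one tote pocket; its axes are those of the tote (pocket 50 mm along x, 124 mm along y).
- pocket2 (a point): Centre of the floor of one tote pocket; its axes are those of the tote (pocket 50 mm along x, 124 mm along y).
- pocket3 (a point): Centre of the floor of one tote pocket; its axes are those of the tote (pocket 50 mm along x, 124 mm along y).
- pocket4 (a point): Centre of the floor of one tote pocket; its axes are those of the tote (pocket 50 mm along x, 124 mm along y).
- pocket5 (a point): Centre of the floor of one tote pocket; its axes are those of the tote (pocket 50 mm along x, 124 mm along y).
- block0: Aluminium pillow-block casting, 0.26 kg (may be absent). Foot 100 (its x) x 36 (its y) x 14 mm; in the middle a housing 44 mm along x, 28 mm along y, flat-sided from 14 to 34 mm height, round top to 56 mm, dark bore along y. A 28 mm lug of the foot is left on each side of the housing along x. Origin: centre of its underside, z up when on its foot. Starts in the tray.
- block1: Aluminium pillow-block casting, 0.26 kg (may be absent). Foot 100 (its x) x 36 (its y) x 14 mm; in the middle a housing 44 mm along x, 28 mm along y, flat-sided from 14 to 34 mm height, round top to 56 mm, dark bore along y. A 28 mm lug of the foot is left on each side of the housing along x. Origin: centre of its underside, z up when on its foot. Starts in the tray.
- block2: Aluminium pillow-block casting, 0.26 kg (may be absent). Foot 100 (its x) x 36 (its y) x 14 mm; in the middle a housing 44 mm along x, 28 mm along y, flat-sided from 14 to 34 mm height, round top to 56 mm, dark bore along y. A 28 mm lug of the foot is left on each side of the housing along x. Origin: centre of its underside, z up when on its foot. Starts in the tray.
- block3: Aluminium pillow-block casting, 0.26 kg (may be absent). Foot 100 (its x) x 36 (its y) x 14 mm; in the middle a housing 44 mm along x, 28 mm along y, flat-sided from 14 to 34 mm height, round top to 56 mm, dark bore along y. A 28 mm lug of the foot is left on each side of the housing along x. Origin: centre of its underside, z up when on its foot. Starts in the tray.
- block4: Aluminium pillow-block casting, 0.26 kg (may be absent). Foot 100 (its x) x 36 (its y) x 14 mm; in the middle a housing 44 mm along x, 28 mm along y, flat-sided from 14 to 34 mm height, round top to 56 mm, dark bore along y. A 28 mm lug of the foot is left on each side of the housing along x. Origin: centre of its underside, z up when on its foot. Starts in the tray.
- block5: Aluminium pillow-block casting, 0.26 kg (may be absent). Foot 100 (its x) x 36 (its y) x 14 mm; in the middle a housing 44 mm along x, 28 mm along y, flat-sided from 14 to 34 mm height, round top to 56 mm, dark bore along y. A 28 mm lug of the foot is left on each side of the housing along x. Origin: centre of its underside, z up when on its foot. Starts in the tray.
- jar: Bystander: amber jar, 60 mm in diameter, 85 mm high. Origin: underside centre.
- brush: Bystander: hand brush with a wooden handle, lying flat at one side of the bench. Origin: its underside, about the middle of its length.
Things that resemble listed ones, but are neither listed nor needed, are in the scene too. Leave any green or pink look-alike of the block1 alone.

How it is judged (in metres and radians):
On the way, in this order (a step that is already met when the one before it is completed fails the run):
1. the carry handle is folded right down (value of joint handle below 0.15 rad), for 0.2 s.
2. every block stands flat in a pocket of the tote while the handle is still down (z of block0 in the frame of tote between -0.005 and 0.01 m and x of block0 in the frame of tote between -0.078 and 0.078 m and y of block0 in the frame of tote between -0.125 and 0.125 m and angle between each of block0, block1, block2, block3, block4, block5's own z axis and vertical below 0.12 rad and z of block1 in the frame of tote between -0.005 and 0.01 m and x of block1 in the frame of tote between -0.078 and 0.078 m and y of block1 in the frame of tote between -0.125 and 0.125 m and z of block2 in the frame of tote between -0.005 and 0.01 m and x of block2 in the frame of tote between -0.078 and 0.078 m and y of block2 in the frame of tote between -0.125 and 0.125 m and z of block3 in the frame of tote between -0.005 and 0.01 m and x of block3 in the frame of tote between -0.078 and 0.078 m and y of block3 in the frame of tote between -0.125 and 0.125 m and z of block4 in the frame of tote between -0.005 and 0.01 m and x of block4 in the frame of tote between -0.078 and 0.078 m and y of block4 in the frame of tote between -0.125 and 0.125 m and z of block5 in the frame of tote between -0.005 and 0.01 m and x of block5 in the frame of tote between -0.078 and 0.078 m and y of block5 in the frame of tote between -0.125 and 0.125 m and value of joint handle below 0.5 rad), for 0.2 s.
3. the handle is swung up into its end detent (value of joint handle above 1.6 rad), for 0.3 s.
At the end, for the whole second after the job is handed in: Every block present stands on its foot on the floor of a tote pocket (underside within 6 mm of the floor, tilted less than 7 degrees), at rest, and the handle rests in its end detent (angle above 1.6 of 1.7 rad) (z of block0 in the frame of tote between -0.005 and 0.01 m and x of block0 in the frame of tote between -0.078 and 0.078 m and y of block0 in the frame of tote between -0.125 and 0.125 m and angle between each of block0, block1, block2, block3, block4, block5's own z axis and vertical below 0.12 rad and z of block1 in the frame of tote between -0.005 and 0.01 m and x of block1 in the frame of tote between -0.078 and 0.078 m and y of block1 in the frame of tote between -0.125 and 0.125 m and z of block2 in the frame of tote between -0.005 and 0.01 m and x of block2 in the frame of tote between -0.078 and 0.078 m and y of block2 in the frame of tote between -0.125 and 0.125 m and z of block3 in the frame of tote between -0.005 and 0.01 m and x of block3 in the frame of tote between -0.078 and 0.078 m and y of block3 in the frame of tote between -0.125 and 0.125 m and z of block4 in the frame of tote between -0.005 and 0.01 m and x of block4 in the frame of tote between -0.078 and 0.078 m and y of block4 in the frame of tote between -0.125 and 0.125 m and z of block5 in the frame of tote between -0.005 and 0.01 m and x of block5 in the frame of tote between -0.078 and 0.078 m and y of block5 in the frame of tote between -0.125 and 0.125 m and value of joint handle above 1.6 rad and velocity of joint handle between -0.05 and 0.05 rad/s and linear speed of each of block0, block1, block2, block3, block4, block5 below 0.02 m/s); the robot touches nothing.
It fails at once if the jar is moved more than 40 mm (distance of jar from where it was at the start of the episode above 0.04 m).
It fails at once if the brush is moved more than 40 mm (distance of brush from where it was at the start of the episode above 0.04 m).
Of block0, block1, block2, block3, block4, block5 only 4 to 6 are there at a start; the rules pass over those that are not, and their reading is None.
At some moment in a run one of block0, block1, block2, block3, block4, block5 may be knocked a few centimetres aside while the robot is not near it.
Once in a run the grip may slacken for a moment while it holds something.
It also fails if it takes over 210 s, if anything falls off the work surface, if the arm or the gripper's body presses on something with over 40 N, if the wrist force passes 120 N, or if a joint passes its speed limit or range.

## Working session

There is one attempt and no reset: what is moved stays moved. The work goes in short steps, Python scripts to look and compute and a tool call to move; the robot and the scene stay as the last step left them, time stands still between calls to the robot, and variables do not carry over. Pictures are saved under pics/ and viewed, at most 14 in all, crops included, and the job is handed in when it is done.

Besides the shell and the picture viewer there is one more tool, called after "Request:" in YAML: its name, and indented under it one key for each argument. send_rows: Moves the arm, as the interface text tells. Shifts and turns lie within -1 to 1; 1 stands for 0.04 m of shift or 0.12 rad of turn. Its arguments: {"type":"object","properties":{"steps":{"type":"array"},"squeeze":{"type":"number"}},"required":["steps"]}

```bash
ls; mkdir -p pics; cat > h.py <<'E'
import numpy as np, cv2
from workcell import env
def grab(n):
    f=env.grab_frame(n); np.savez(f'/tmp/{n}.npz',**f); return f
def load(n): return dict(np.load(f'/tmp/{n}.npz'))
def cloud(f):
    K=f['intrinsics'];d=f['depth'].astype(float);v,u=np.mgrid[:d.shape[0],:d.shape[1]]
    P=np.stack([(u-K[0,2])/K[0,0]*d,(v-K[1,2])/K[1,1]*d,d,np.ones_like(d)],-1)@f['cam_to_world'].T
    P[d==0]=np.nan
    return P[...,:3]
def save(p,n): cv2.imwrite('pics/'+n,cv2.cvtColor(p,cv2.COLOR_RGB2BGR))
E
python3 - <<'E'
from h import *
for n in('top','scene'):
    f=grab(n);save(f['pixels'],n+'0.png');print(n,f['intrinsics'].round(1).tolist(),f['cam_to_world'].round(2).tolist(),(f['depth']>0).mean())
print(env.state())
E
```

```text
pics
top [[552.7, 0.0, 329.3], [0.0, 552.7, 244.3], [0.0, 0.0, 1.0]] [[0.03, -0.99, 0.16, 353.83], [-1.0, -0.03, 0.0, 106.92], [0.0, -0.16, -0.99, 1277.87], [0.0, 0.0, 0.0, 1.0]] 0.9958984375
scene [[559.5, 0.0, 312.7], [0.0, 559.5, 237.8], [0.0, 0.0, 1.0]] [[0.75, 0.36, -0.56, 1242.9], [0.67, -0.38, 0.64, -686.29], [0.01, -0.85, -0.52, 746.13], [0.0, 0.0, 0.0, 1.0]] 0.9959602864583333
{'time_s': 0.1, 'qpos': array([-6.58904185e+01,  1.83459838e+01,  8.96979981e+01, -7.03299216e-04,
        7.20423536e+01, -1.14680339e+00]), 'qvel': array([-0.00138938, -0.11043686, -0.16483098,  0.12598397, -0.08987565,
        0.02250603]), 'effort': array([ 5.52512902e-04, -4.13330984e+01, -2.32509720e+01,  7.29211816e-02,
        4.22572915e-02, -3.84468308e-05]), 'ee_pos': array([ 245.14706012, -519.64399068,  213.23394162]), 'ee_rot': array([-1.79913668e+02, -1.05935422e-03,  2.52566014e+01]), 'force': array([ 0.02335253,  0.57172305, -0.01157947]), 'torque': array([-0.01504137, -0.01058566,  0.01062505]), 'gripper_force': 0.0, 'gripper_width': 90.96138919883185}
```

View pics/top0.png

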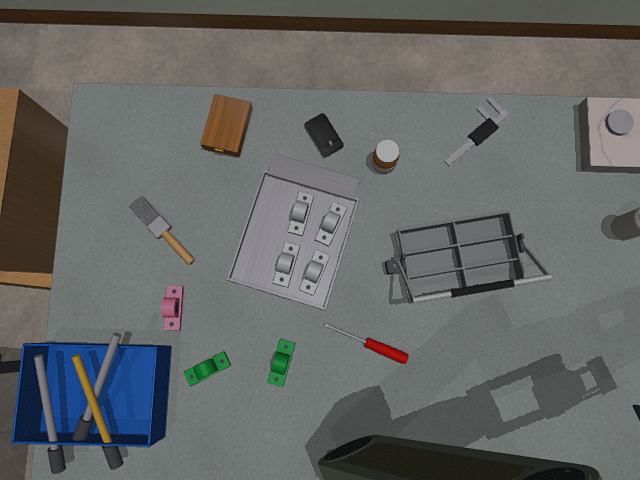

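View pics/scene0.png

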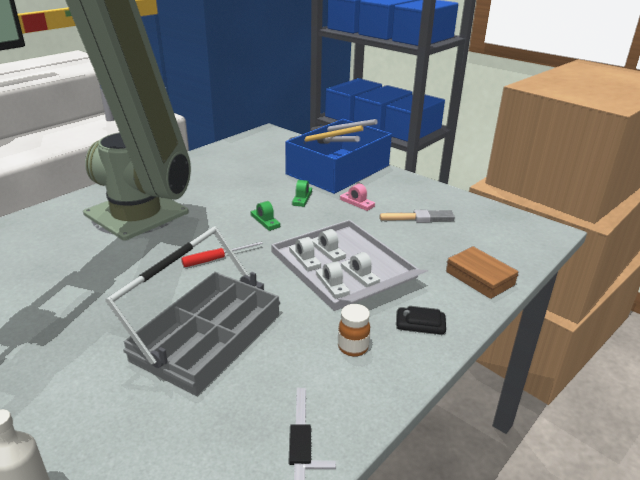

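The top view shows four grey blocks in the tray at (299,213), (330,223), (286,264) and (314,272). The tote is at (460,257), with its handle bar at (483,289) on the robot side. The look-alikes to leave are green at (207,368) and (281,362), and pink at (172,308). The jar is at (385,156) and the brush at (160,230). The scene view confirms the four grey blocks are upright and the handle is half raised. The grey blocks fit the description because they are bare aluminium and lie in the tray.

```bash
cat >> h.py <<'E'
def blocks(f,C,reg=None):
    """housing tops: points z 40..75 inside polygon-free region reg (x0,x1,y0,y1)"""
    m=(C[...,2]>22)&(C[...,2]<75)&(C[...,0]>reg[0])&(C[...,0]<reg[1])&(C[...,1]>reg[2])&(C[...,1]<reg[3])
    n,l,s,c=cv2.connectedComponentsWithStats(m.astype(np.uint8))
    return [(C[l==i],c[i],s[i,4]) for i in range(1,n) if s[i,4]>40]
E
python3 - <<'E'
from h import *
ft,fs=load('top'),load('scene');T=cloud(ft);S=cloud(fs)
for nm,pts in (('top',[(299,213),(330,223),(286,264),(314,272),(462,257),(483,289),(448,294),(510,284),(385,150),(235,279),(324,305),(390,267),(520,240),(420,270)]),):
    for u,v in pts: print(nm,(u,v),T[v,u].round(1))
for u,v in [(168,262),(124,290),(205,240)]: print('scene',(u,v),S[v,u].round(1))
# tote rim
for n,C in(('top',T),('scene',S)):
    m=(abs(C[...,2]-50)<5)&(C[...,0]>300)&(C[...,0]<560)&(C[...,1]<-40)&(C[...,1]>-330)
    k,l,s,c=cv2.connectedComponentsWithStats(m.astype(np.uint8));i=1+s[1:,4].argmax()
    p=C[l==i];print(n,'rim',len(p),p[:,2].mean().round(1),cv2.minAreaRect(p[:,:2].astype(np.float32)))
    b=(C[...,2]>70)&(C[...,2]<200)&(C[...,0]>150)&(C[...,0]<420)&(C[...,1]<-50)&(C[...,1]>-330)&(( (ft if n=='top' else fs)['pixels'].max(-1))<60)
    q=C[b];q=q[(q[:,1]<-100)];print('bar',len(q),np.nanmedian(q,0).round(1),np.percentile(q,[3,97],axis=0).round(0).tolist())
# blocks
    for p,c,a in blocks(None,C,(380,620,-60,220)):
        if a>60: print('blk',a,c.round(0),p.mean(0).round(1),p.max(0).round(1),cv2.minAreaRect(p[:,:2].astype(np.float32)))
save(cv2.resize(ft['pixels'][150:320,225:360],None,fx=3.5,fy=3.5,interpolation=cv2.INTER_CUBIC),'blk0.png')
save(cv2.resize(ft['pixels'][190:320,370:565],None,fx=4,fy=4,interpolation=cv2.INTER_CUBIC),'tote0.png')
E
```

```text
top (299, 213) [622.6 179.   61. ]
top (330, 223) [602.3 108.6  57. ]
top (286, 264) [506.1 203.6  61.2]
top (314, 272) [490.6 141.2  56.2]
top (462, 257) [ 5.415e+02 -2.017e+02 -4.000e-01]
top (483, 289) [ 453.8 -205.2  158.3]
top (448, 294) [ 442.  -134.8  155.2]
top (510, 284) [ 466. -262.  153.]
top (385, 150) [767.8 -10.8  84. ]
top (235, 279) [475.4 324.9   2.3]
top (324, 305) [421.1 117.3   1.8]
top (390, 267) [508.8 -29.7  36.4]
top (520, 240) [ 574.6 -317.5   59.9]
top (420, 270) [ 507.4 -102.5    6.4]
scene (168, 262) [ 459.5 -207.1  149.9]
scene (124, 290) [ 480.2 -314.   153.3]
scene (205, 240) [247.1  36.8  -1.1]
top rim 77 49.3 ((525.3629760742188, -320.7142639160156), (66.52548217773438, 8.818264961242676), 10.344110488891602)
  return np.nanmean(a, axis, out=out, keepdims=keepdims)
Traceback (most recent call last):
IndexError: index -1 is out of bounds for axis 0 with size 0
```

```bash
python3 - <<'E'
from h import *
ft,fs=load('top'),load('scene');T=cloud(ft);S=cloud(fs)
save(cv2.resize(ft['pixels'][150:320,225:360],None,fx=3.5,fy=3.5,interpolation=cv2.INTER_CUBIC),'blk0.png')
save(cv2.resize(ft['pixels'][190:320,370:565],None,fx=4,fy=4,interpolation=cv2.INTER_CUBIC),'tote0.png')
for n,C in(('top',T),('scene',S)):
    m=(C[...,2]>25)&(C[...,2]<54)&(C[...,0]>400)&(C[...,0]<680)&(C[...,1]<-40)&(C[...,1]>-350)
    p=C[m];r=cv2.minAreaRect(p[:,:2].astype(np.float32));print(n,'rim',len(p),np.percentile(p[:,2],[50,90,98]).round(1),r,cv2.boxPoints(r).round(0).tolist())
    b=(C[...,2]>130)&(C[...,2]<175)&(C[...,0]>380)&(C[...,0]<540)&(C[...,1]<-20)&(C[...,1]>-370)
    q=C[b];print('bar',len(q),np.nanmean(q,0).round(1),np.percentile(q,[3,97],axis=0).round(0).tolist(), np.polyfit(q[:,1],q[:,0],1))
    for p,c,a in blocks(None,C,(380,690,40,260)):
        if a>60: print('blk',a,c.round(0),p.mean(0).round(1),p.max(0).round(1),cv2.minAreaRect(p[:,:2].astype(np.float32)))
E
```

```text
top rim 1784 [41.9 49.9 52.7] ((542.1925048828125, -184.66012573242188), (166.22816467285156, 292.6162414550781), 13.588336944580078) [[427.0, -62.0], [496.0, -346.0], [657.0, -307.0], [589.0, -23.0]]
bar 1026 [ 456.9 -204.   153.8] [[429.0, -340.0, 138.0], [492.0, -64.0, 160.0]] [-1.99198497e-01  4.16221246e+02]
blk 188 [344. 192.] [682.1  78.9  27.8] [689.9 134.1  40.5] ((687.0137939453125, 86.546630859375), (92.09156036376953, 24.181123733520508), 73.22528076171875)
blk 279 [300. 211.] [628.9 177.8  51.7] [662.1 196.5  65.3] ((633.9525146484375, 177.66880798339844), (30.39305305480957, 51.84104537963867), 71.61935424804688)
blk 268 [331. 222.] [606.2 107.3  52.6] [632.  126.7  65.9] ((609.2578125, 106.82032775878906), (28.465606689453125, 43.81373977661133), 65.85951232910156)
blk 280 [285. 263.] [509.5 206.4  52.9] [535.6 224.5  63.8] ((510.8067626953125, 207.28538513183594), (29.8522891998291, 45.8037109375), 73.11345672607422)
blk 268 [314. 271.] [492.7 141.7  53.5] [518.6 161.9  65.9] ((494.03497314453125, 141.71546936035156), (28.5927791595459, 43.84661865234375), 70.31581878
[... 419 characters left out ...]
625), (33.19814682006836, 49.3071403503418), 72.93387603759766)
blk 320 [305. 247.] [500.5 131.9  43.6] [519.9 154.4  61.7] ((492.317626953125, 138.56027221679688), (30.839628219604492, 57.27632141113281), 69.1014175415039)
blk 369 [360. 263.] [636.8 168.9  43.7] [656.5 190.   62.6] ((631.7835083007812, 174.40673828125), (32.7076416015625, 49.36626434326172), 78.5532455444336)
blk 364 [333. 272.] [615.6  97.   44.2] [634.5 123.7  61.3] ((608.9173583984375, 103.85486602783203), (32.67668914794922, 48.633331298828125), 64.5760269165039)
blk 75 [350. 295.] [681.5  74.9  28.1] [689.9 120.5  36.4] ((677.833740234375, 83.33853912353516), (23.095985412597656, 74.01522827148438), 1.0406452417373657)
```

View pics/blk0.png

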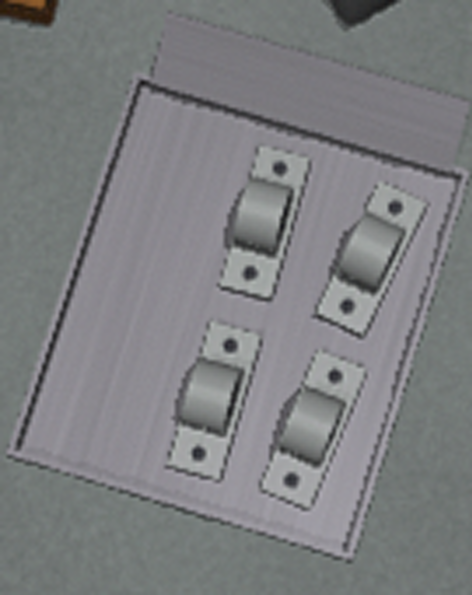

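View pics/tote0.png

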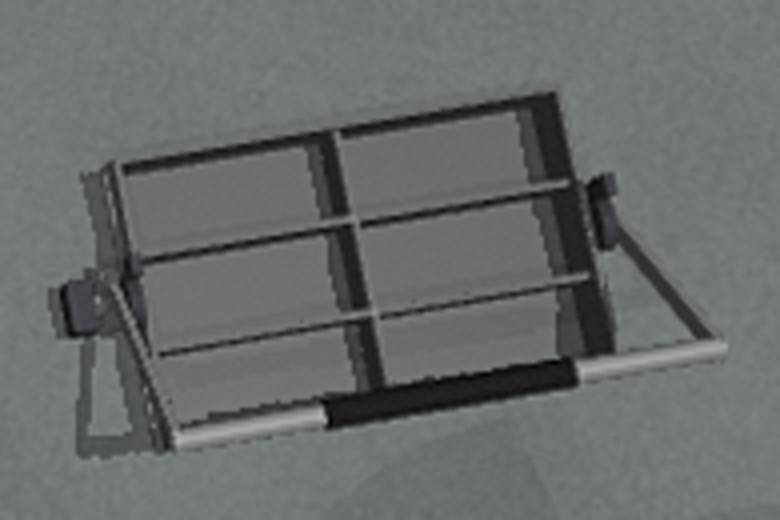

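The tray crop shows four grey blocks with two foot holes each: A (280,168)/(250,273), B (395,207)/(347,306), C (230,345)/(199,454) and D (334,376)/(291,480). They are bare grey and in the tray, so they are the blocks meant. The tote crop shows the divider crossings at (345,218) and (375,315), and far corners at (115,163) and (553,93). The sleeve runs from (327,412) to (578,373).

```bash
cat >> h.py <<'E'
def proj(f,u,v,z):
    K=f['intrinsics'];M=f['cam_to_world'];d=M[:3,:3]@np.array([(u-K[0,2])/K[0,0],(v-K[1,2])/K[1,1],1.]);o=M[:3,3]
    return (o+d*(z-o[2])/d[2])[:2]
E
python3 - <<'E'
from h import *
f=load('top')
for n,a,b in(('A',(280,168),(250,273)),('B',(395,207),(347,306)),('C',(230,345),(199,454)),('D',(334,376),(291,480))):
    p,q=[proj(f,225+u/3.5,150+v/3.5,18) for u,v in(a,b)];d=p-q
    print(n,((p+q)/2).round(1),'sep',np.linalg.norm(d).round(1),'yaw',np.degrees(np.arctan2(d[1],d[0])).round(1))
X=[(83,130),(83,-130),(27,0),(-27,0),(27,-129),(-27,-129)]
W=[proj(f,370+u/4,190+v/4,50) for u,v in[(115,163),(553,93),(345,218),(375,315),(578,183),(595,277)]]
X=np.array(X,float);W=np.array(W)
xm,wm=X.mean(0),W.mean(0);H=(X-xm).T@(W-wm);U,_,V=np.linalg.svd(H);R=V.T@np.diag([1,np.linalg.det(V.T@U.T)])@U.T
t=wm-R@xm;print('tote',t.round(1),np.degrees(np.arctan2(R[1,0],R[0,0])).round(2),'res',(X@R.T+t-W).round(1).tolist())
for z in(150,154):
  print([ (R.T@(proj(f,370+u/4,190+v/4,z)-t)).round(1) for u,v in((327,412),(578,373))])
S=load('scene');
# scene check: project tote center cross points to scene pixels + depth
C=cloud(S);Mi=np.linalg.inv(S['cam_to_world']);K=S['intrinsics']
for x,y in((27,0),(-27,0),(83,130),(83,-130),(-83,130)):
    w=np.r_[R@[x,y]+t,50,1];c=Mi@w;print((K@(c[:3]/c[2]))[:2].round(1))
im=S['pixels'][255:395,110:300]
save(cv2.resize(im,None,fx=4,fy=4,interpolation=cv2.INTER_CUBIC),'tote_s.png')
E
```

```text
A [632.3 177.5] sep 74.1 yaw -13.6
B [609.8 106.3] sep 74.3 yaw -23.9
C [511.4 206.4] sep 74.6 yaw -13.6
D [494.3 141.5] sep 73.9 yaw -20.6
tote [ 533.9 -186.2] 10.97 res [[0.5, 4.4], [2.7, -2.1], [-1.7, -4.1], [-0.2, 1.8], [-0.8, 1.1], [-0.5, -1.1]]
[array([-79.5,  58.8]), array([-81. , -71.9])]
[array([-79.7,  59.7]), array([-81.2, -70.5])]
[217.3 319.8]
[195.6 310.4]
[279.4 294.1]
[194.5 373.1]
[215.6 269.5]
```

View pics/tote_s.png

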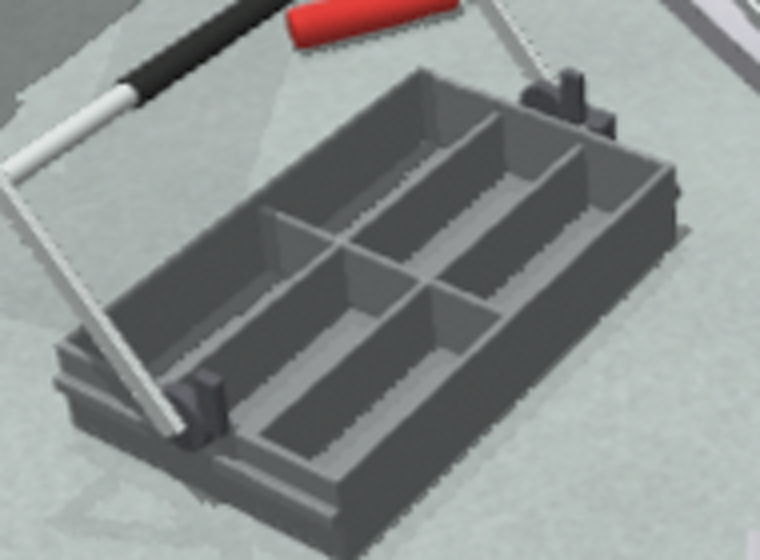

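The scene crop puts the divider crossings at (217,325) and (195,315), the far corner at (278,296) and the near corner at (195,376). That is 2–5 px below where the top view predicts them, so I'll triangulate while starting to move.

```bash
cat >> h.py <<'E'
from scipy.spatial.transform import Rotation as Ro
def plan(*wps):
    """wps (x,y,z,yaw,fingers[,minrows]) -> rows in tool axes, 2 decimals, no drift from rounding"""
    s=env.state();p=np.array(s['ee_pos']);R=Ro.from_euler('xyz',s['ee_rot'],degrees=True).as_matrix()
    print('now',p.round(1),np.round(s['ee_rot'],1),'t',round(s['time_s'],1),'w',round(s['gripper_width'],1))
    out=[]
    for w in wps:
        yaw=np.degrees(np.arctan2(R[1,0],R[0,0]));dy=np.radians((w[3]-yaw+180)%360-180)  # turn about world z; tool z is down
        d=np.array(w[:3])-p;n=int(max(np.ceil(abs(d).max()/27),np.ceil(np.linalg.norm(d)/36),np.ceil(abs(dy)/.115),w[5] if len(w)>5 else 1))
        for k in range(n):
            m=n-k;l=np.round(R.T@((np.array(w[:3])-p)/m)/40,2)
            yaw=np.degrees(np.arctan2(R[1,0],R[0,0]));y=round(-(np.radians((w[3]-yaw+180)%360-180)/m)/.12,2)
            p=p+R@l*40;R=R@Ro.from_rotvec([0,0,y*.12]).as_matrix();out.append([*l.tolist(),y,w[4]])
    for i in range(0,len(out),5): print([[[0.0 if v==0 else v for v in r] for r in out[i:i+5]]])
E
python3 - <<'E'
from h import *
ft,fs=load('top'),load('scene')
def tri(a,b):
    A=[];B=[]
    for f,(u,v) in((ft,a),(fs,b)):
        P=f['intrinsics']@np.linalg.inv(f['cam_to_world'])[:3]
        A+=[u*P[2]-P[0],v*P[2]-P[1]]
    A=np.array(A);return np.linalg.lstsq(A[:,:3],-A[:,3],rcond=None)[0].round(1)
C=cloud(fs)
for a,b in(((456.25,244.5),(217,325)),((463.75,268.75),(195,315.5)),((398.75,230.75),(278,296.25)),((508.25,213.25),(195.5,375.75))):
    print(tri(a,b),'scene z50',proj(fs,*b,50).round(1),'depth',C[int(round(b[1])),int(round(b[0]))].round(1))
plan((457,-206,225,101,.5))
E
```

```text
[ 562.5 -181.5   38.6] scene z50 [ 571.7 -191.3] depth [ 564.2 -185.8   42.2]
[ 508.9 -195.4   40.5] scene z50 [ 518.9 -201.9] depth [ 511.3 -197.    41.6]
[590.9 -47.4  47.1] scene z50 [593.7 -49.9] depth [591.4 -47.6  48.1]
[ 639.6 -297.5   43.1] scene z50 [ 646.2 -300.7] depth [ 642.1 -297.1   43.9]
now [ 245.1 -519.6  213.2] [-179.9   -0.    25.3] t 0.1 w 91.0
[[[0.68, -0.4, -0.02, np.float64(-0.92), 0.5], [0.72, -0.33, -0.02, np.float64(-0.92), 0.5], [0.75, -0.24, -0.02, np.float64(-0.92), 0.5], [0.77, -0.16, -0.03, np.float64(-0.92), 0.5], [0.78, -0.07, -0.02, np.float64(-0.92), 0.5]]]
[[[0.79, 0.01, -0.03, np.float64(-0.92), 0.5], [0.78, 0.1, -0.02, np.float64(-0.92), 0.5], [0.77, 0.18, -0.03, np.float64(-0.92), 0.5], [0.74, 0.27, -0.02, np.float64(-0.91), 0.5], [0.71, 0.35, -0.03, np.float64(-0.92), 0.5]]]
[[[0.67, 0.42, -0.02, np.float64(-0.91), 0.5], [0.61, 0.49, -0.03, np.float64(-0.92), 0.5]]]
```

Request:
send_rows:
  steps:
    - [[0.68,-0.4,-0.02,-0.92,0.5],[0.72,-0.33,-0.02,-0.92,0.5],[0.75,-0.24,-0.02,-0.92,0.5],[0.77,-0.16,-0.03,-0.92,0.5],[0.78,-0.07,-0.02,-0.92,0.5]]
  squeeze: 10

```text
time_s: 0.52
ee_pos: [334.1, -388.2, 218.0]
ee_rot: [-180.0, -0.0, 57.2]
force: [-0.0, 0.3, -0.4]
gripper_width: 60.7
gripper_force: 0.0
```

Request:
send_rows:
  steps:
    - [[0.79,0.01,-0.03,-0.92,0.5],[0.78,0.1,-0.02,-0.92,0.5],[0.77,0.18,-0.03,-0.92,0.5],[0.74,0.27,-0.02,-0.91,0.5],[0.71,0.35,-0.03,-0.92,0.5]]

```text
time_s: 0.93
ee_pos: [422.3, -257.3, 223.3]
ee_rot: [-180.0, -0.0, 88.7]
force: [0.9, -0.4, 1.1]
gripper_width: 45.7
gripper_force: 0.0
```

Request:
send_rows:
  steps:
    - [[0.67,0.42,-0.02,-0.91,0.5],[0.61,0.49,-0.03,-0.92,0.5],[0,0,0,0,0.5],[0,0,0,0,0.5]]

```text
time_s: 1.27
ee_pos: [457.4, -205.4, 225.2]
ee_rot: [-180.0, -0.0, 101.2]
force: [0.3, -0.9, -0.7]
gripper_width: 45.7
gripper_force: 0.0
```

```bash
sed -i 's/;y=round(-(/;y=round(-float(/; s/np.float64//' h.py; python3 - <<'E'
from h import *
plan((457,-206,130,101,.5))
print(env.state()['force'])
E
```

```text
now [ 457.4 -205.4  225.2] [-180.    -0.   101.2] t 1.3 w 45.7
[[[0.0, 0.0, 0.6, 0.01, 0.5], [0.0, 0.0, 0.59, 0.0, 0.5], [-0.01, -0.01, 0.6, 0.01, 0.5], [0.0, 0.0, 0.59, 0.0, 0.5]]]
[ 0.25538045 -0.94504016 -0.66875306]
```

Request:
send_rows:
  steps:
    - [[0,0,0.6,0,0.5],[0,0,0.6,0,0.5],[0,0,0.6,0,0.5],[0,0,0.55,0,0.5],[0,0,0,0,0.5]]

```text
time_s: 1.68
ee_pos: [453.3, -206.2, 127.5]
ee_rot: [-179.5, -0.3, 100.9]
force: [-0.6, 0.2, -0.0]
gripper_width: 45.3
gripper_force: 0.0
```

Request:
send_rows:
  steps:
    - [[0,0,0,0,0],[0,0,0,0,0],[0,0,0,0,0],[0,0,0,0,0],[0,0,0,0,0]]
  squeeze: 8

```text
time_s: 2.1
ee_pos: [456.5, -207.1, 132.7]
ee_rot: [-179.9, 0.1, 101.1]
force: [-1.8, -1.3, 2.9]
gripper_width: 15.9
gripper_force: 8.0
```

Request:
send_rows:
  steps:
    - [[0,-0.18,0.165,0,0],[0,-0.18,0.165,0,0],[0,-0.15,0.19,0,0],[0,-0.15,0.19,0,0],[0,-0.12,0.21,0,0]]

```text
time_s: 2.52
ee_pos: [426.4, -213.0, 94.4]
ee_rot: [179.9, 0.1, 101.0]
force: [0.8, -1.3, 1.0]
gripper_width: 15.5
gripper_force: 8.0
```

Request:
send_rows:
  steps:
    - [[0,-0.12,0.21,0,0],[0,-0.09,0.225,0,0],[0,-0.09,0.225,0,0],[0,-0.06,0.235,0,0],[0,-0.05,0.235,0,0]]

```text
time_s: 2.93
ee_pos: [410.7, -215.9, 48.7]
ee_rot: [179.9, 0.0, 101.0]
force: [3.4, -0.0, -0.3]
gripper_width: 15.9
gripper_force: 8.0
```

Request:
send_rows:
  steps:
    - [[0,-0.02,0.2,0,0],[0,-0.02,0.2,0,0],[0,0,0,0,0],[0,0,0,0,0]]

```text
time_s: 3.27
ee_pos: [409.4, -216.1, 33.1]
ee_rot: [180.0, 0.0, 101.0]
force: [5.8, 0.8, -1.6]
gripper_width: 15.9
gripper_force: 8.0
```

Request:
send_rows:
  steps:
    - [[0,0,0,0,0.4],[0,0,0,0,0.4],[0,0,0,0,0.4],[0,0,-0.5,0,0.4],[0,0,-0.9,0,0.4]]

```text
time_s: 3.68
ee_pos: [405.2, -214.1, 87.2]
ee_rot: [-179.5, -0.4, 101.0]
force: [0.4, -0.4, -0.3]
gripper_width: 36.2
gripper_force: 0.0
```

Request:
send_rows:
  steps:
    - [[0,0,-0.9,0,0.4],[0,0,-0.2,0,0.6],[0,0,0,0,0.65]]

```text
time_s: 3.93
ee_pos: [409.9, -216.7, 136.3]
ee_rot: [179.8, 0.2, 101.0]
force: [0.2, -0.4, -0.5]
gripper_width: 47.2
gripper_force: 0.0
```

```bash
python3 - <<'E'
from h import *
plan((494.3,140.5,130,69.4,.7))
f=grab('top');save(cv2.resize(f['pixels'][190:320,370:565],None,fx=2,fy=2),'t1.png')
C=cloud(f)
b=(C[...,2]>40)&(C[...,2]<75)&(C[...,0]>380)&(C[...,0]<445)&(C[...,1]<-60)&(C[...,1]>-360)
print('bar',C[b].mean(0).round(1),b.sum())
E
```

```text
now [ 409.9 -216.7  136.3] [179.8   0.2 101. ] t 3.9 w 47.2
[[[0.6, 0.27, 0.01, 0.33, 0.7], [0.61, 0.25, 0.01, 0.33, 0.7], [0.62, 0.22, 0.01, 0.33, 0.7], [0.62, 0.2, 0.01, 0.33, 0.7], [0.63, 0.17, 0.01, 0.33, 0.7]]]
[[[0.64, 0.15, 0.01, 0.33, 0.7], [0.64, 0.12, 0.01, 0.33, 0.7], [0.65, 0.1, 0.01, 0.33, 0.7], [0.65, 0.07, 0.01, 0.33, 0.7], [0.65, 0.04, 0.01, 0.33, 0.7]]]
[[[0.66, 0.02, 0.01, 0.32, 0.7], [0.66, -0.01, 0.01, 0.33, 0.7], [0.65, -0.03, 0.01, 0.32, 0.7], [0.65, -0.06, 0.01, 0.33, 0.7]]]
bar [ 405.8 -142.5   55.2] 625
```

Request:
send_rows:
  steps:
    - [[0.6,0.27,0.01,0.33,0.7],[0.61,0.25,0.01,0.33,0.7],[0.62,0.22,0.01,0.33,0.7],[0.62,0.2,0.01,0.33,0.7],[0.63,0.17,0.01,0.33,0.7]]

```text
time_s: 4.4
ee_pos: [437.2, -86.8, 129.4]
ee_rot: [-179.7, -0.1, 89.5]
force: [-0.0, 0.7, 0.1]
gripper_width: 64.1
gripper_force: 0.0
```

Request:
send_rows:
  steps:
    - [[0.64,0.15,0.01,0.33,0.7],[0.64,0.12,0.01,0.33,0.7],[0.65,0.1,0.01,0.33,0.7],[0.65,0.07,0.01,0.33,0.7],[0.65,0.04,0.01,0.33,0.7]]

```text
time_s: 4.82
ee_pos: [467.3, 40.2, 127.2]
ee_rot: [-179.7, 0.1, 78.2]
force: [-0.2, 0.4, 0.5]
gripper_width: 63.5
gripper_force: 0.0
```

Request:
send_rows:
  steps:
    - [[0.66,0.02,0.01,0.32,0.7],[0.66,-0.01,0.01,0.33,0.7],[0.65,-0.03,0.01,0.32,0.7],[0.65,-0.06,0.01,0.33,0.7],[0,0,0,0,0.7]]

```text
time_s: 5.23
ee_pos: [492.7, 144.4, 125.6]
ee_rot: [-179.8, 0.0, 69.5]
force: [-0.3, 0.0, -0.9]
gripper_width: 63.6
gripper_force: 0.0
```

Request:
send_rows:
  steps:
    - [[0,0,0.9,0,0.7],[0,0,0.9,0,0.7],[0,0,0.5,0,0.7],[0,0,0.4,0,0.7],[0,0,0,0,0.7]]

```text
time_s: 5.65
ee_pos: [490.6, 140.1, 18.7]
ee_rot: [-179.7, 0.2, 69.4]
force: [0.5, 0.6, -0.5]
gripper_width: 64.0
gripper_force: 0.0
```

Request:
send_rows:
  steps:
    - [[0,0,0,0,0.2],[0,0,0,0,0.2],[0,0,0,0,0.2],[0,0,0,0,0.2],[0,0,0,0,0.2]]
  squeeze: 30

```text
time_s: 6.07
ee_pos: [492.2, 140.8, 19.1]
ee_rot: [-179.9, 0.1, 69.4]
force: [-0.6, -0.6, -3.2]
gripper_width: 43.8
gripper_force: 30.0
```

```bash
python3 - <<'E'
from h import *
plan((492,141,115,69.4,.2),(576.8,-115.3,115,11,.2))
E
```

```text
now [492.2 140.8  19.1] [-1.799e+02  1.000e-01  6.940e+01] t 6.1 w 43.8
[[[0.0, 0.0, -0.6, 0.0, 0.2], [0.0, 0.0, -0.6, 0.0, 0.2], [0.0, -0.01, -0.6, 0.0, 0.2], [0.0, 0.0, -0.6, 0.0, 0.2], [-0.53, 0.42, 0.0, 0.85, 0.2]]]
[[[-0.48, 0.48, 0.0, 0.85, 0.2], [-0.43, 0.52, 0.0, 0.85, 0.2], [-0.37, 0.56, 0.0, 0.85, 0.2], [-0.31, 0.6, 0.0, 0.85, 0.2], [-0.25, 0.63, 0.0, 0.85, 0.2]]]
[[[-0.19, 0.65, 0.0, 0.85, 0.2], [-0.12, 0.66, 0.0, 0.85, 0.2], [-0.05, 0.67, 0.0, 0.85, 0.2], [0.02, 0.67, 0.0, 0.84, 0.2]]]
```

Request:
send_rows:
  steps:
    - [[0,0,-0.5,0,0.2],[0,0,-0.6,0,0.2],[0,0,-0.6,0,0.2],[0,0,-0.7,0,0.2],[-0.53,0.42,0,0.85,0.2]]

```text
time_s: 6.48
ee_pos: [503.4, 118.7, 120.4]
ee_rot: [179.7, -0.4, 63.6]
force: [2.1, 0.5, -2.6]
gripper_width: 43.9
gripper_force: 30.0
```

Request:
send_rows:
  steps:
    - [[-0.48,0.48,0,0.85,0.2],[-0.43,0.52,0,0.85,0.2],[-0.37,0.56,0,0.85,0.2],[-0.31,0.6,0,0.85,0.2],[-0.25,0.63,0,0.85,0.2]]

```text
time_s: 6.9
ee_pos: [543.6, -14.0, 115.3]
ee_rot: [-179.9, 0.1, 34.0]
force: [0.9, 0.2, -1.2]
gripper_width: 43.9
gripper_force: 30.0
```

Request:
send_rows:
  steps:
    - [[-0.19,0.65,0,0.85,0.2],[-0.12,0.66,0,0.85,0.2],[-0.05,0.67,0,0.85,0.2],[0.02,0.67,0,0.84,0.2],[0,0,0,0,0.2]]

```text
time_s: 7.32
ee_pos: [579.2, -119.3, 115.2]
ee_rot: [179.8, -0.0, 10.7]
force: [0.1, 0.8, -3.4]
gripper_width: 43.9
gripper_force: 30.0
```

```bash
python3 - <<'E'
from h import *
plan((576.8,-115.3,70,11,.2),(576.8,-115.3,22,11,.2,4))
f=grab('top');a=cv2.resize(f['pixels'][150:320,225:565],None,fx=2.3,fy=2.3);save(a,'t2.png')
E
```

```text
now [ 579.2 -119.3  115.2] [179.8  -0.   10.7] t 7.3 w 43.9
[[[-0.02, -0.06, 0.56, -0.02, 0.2], [-0.02, -0.05, 0.57, -0.03, 0.2], [0.0, 0.0, 0.3, 0.0, 0.2], [0.0, 0.0, 0.3, 0.0, 0.2], [0.0, 0.0, 0.3, 0.0, 0.2]]]
[[[0.0, -0.01, 0.3, 0.0, 0.2]]]
```

View pics/t2.png

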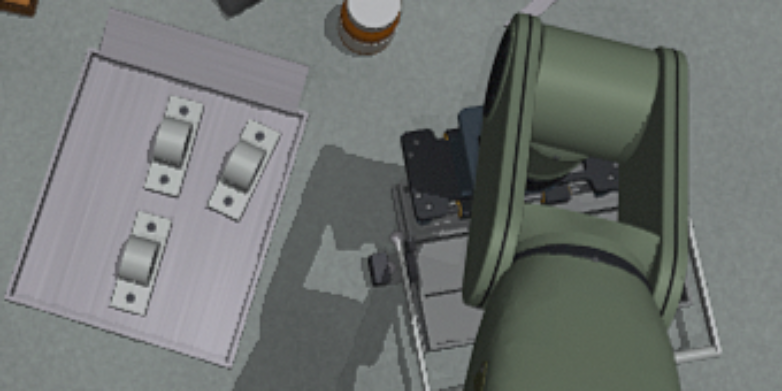

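The other three blocks stand untouched at (172,145), (243,163) and (139,261), and the arm hides the pocket.

Request:
send_rows:
  steps:
    - [[0,0,0.5,0,0.2],[0,0,0.5,0,0.2],[0,0,0,0,0.2],[0,0,0,0,0.2]]

```text
time_s: 7.7
ee_pos: [576.4, -113.9, 74.8]
ee_rot: [-179.9, 0.2, 11.1]
force: [0.4, -0.1, -2.2]
gripper_width: 43.8
gripper_force: 30.0
```

```bash
python3 - <<'E'
from h import *
plan((576.8,-115.3,21,11,.2,5))
f=grab('scene');a=cv2.resize(f['pixels'][210:410,110:330],None,fx=3,fy=3);save(a,'s2.png')
E
```

```text
now [ 576.4 -113.9   74.8] [-179.9    0.2   11.1] t 7.7 w 43.8
[[[0.0, 0.01, 0.27, 0.0, 0.2], [0.0, 0.01, 0.27, 0.0, 0.2], [0.0, 0.01, 0.27, 0.0, 0.2], [0.0, 0.0, 0.27, 0.01, 0.2], [0.01, 0.01, 0.26, 0.0, 0.2]]]
```

View pics/s2.png

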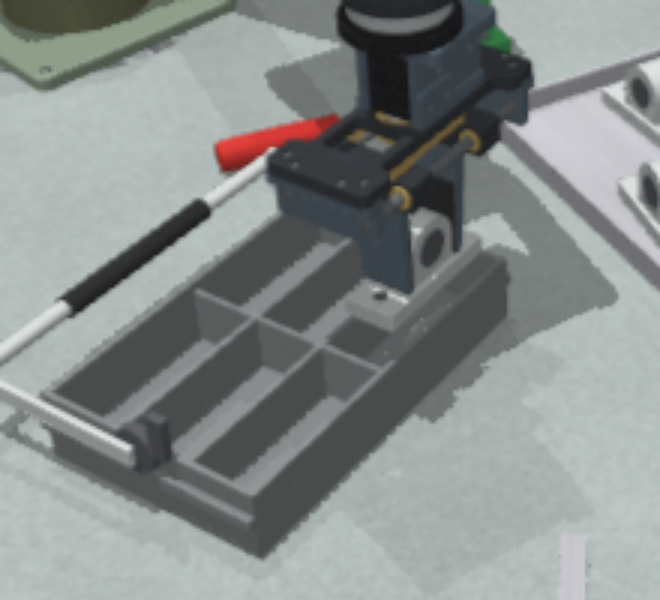

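The block hangs over the far +y pocket at about (415,290), aligned with it, and the handle is down at (140,250). Next I lower it.

Request:
send_rows:
  steps:
    - [[0,0.01,0.27,0,0.2],[0,0.01,0.27,0,0.2],[0,0.01,0.27,0,0.2],[0,0,0.27,0,0.2],[0,0,0.26,0,0.2]]

```text
time_s: 8.17
ee_pos: [577.8, -116.0, 21.0]
ee_rot: [-180.0, 0.0, 11.0]
force: [-0.2, 0.6, -2.6]
gripper_width: 43.9
gripper_force: 30.0
```

Request:
send_rows:
  steps:
    - [[0,0,0,0,0.2],[0,0,0,0,0.2]]

```text
time_s: 8.33
ee_pos: [577.6, -116.0, 21.4]
ee_rot: [-180.0, 0.1, 11.0]
force: [-0.4, 0.0, -1.7]
gripper_width: 43.7
gripper_force: 30.0
```

Request:
send_rows:
  steps:
    - [[0,0,0.06,0,0.2],[0,0,0,0,0.65],[0,0,0,0,0.65],[0,0,0,0,0.65],[0,0,-0.5,0,0.7]]

```text
time_s: 8.75
ee_pos: [575.8, -115.6, 37.6]
ee_rot: [-179.9, 0.3, 11.0]
force: [0.3, 0.3, -0.2]
gripper_width: 62.9
gripper_force: 0.0
```

Request:
send_rows:
  steps:
    - [[0,0,-0.7,0,0.7],[0,0,-0.8,0,0.7],[0,0,-0.5,0,0.7],[0,0,0,0,0.7]]

```text
time_s: 9.08
ee_pos: [581.6, -116.8, 125.7]
ee_rot: [179.7, -0.6, 11.0]
force: [1.0, 0.7, 0.5]
gripper_width: 64.1
gripper_force: 0.0
```

```bash
python3 - <<'E'
from h import *
plan((511.4,205.4,120,76.4,.7))
E
```

```text
now [ 581.6 -116.8  125.7] [179.7  -0.6  11. ] t 9.1 w 64.1
[[[-0.02, -0.69, 0.01, -0.79, 0.7], [0.05, -0.68, 0.01, -0.79, 0.7], [0.11, -0.68, 0.01, -0.79, 0.7], [0.18, -0.66, 0.01, -0.79, 0.7], [0.24, -0.64, 0.01, -0.79, 0.7]]]
[[[0.3, -0.62, 0.01, -0.79, 0.7], [0.36, -0.59, 0.01, -0.79, 0.7], [0.41, -0.55, 0.01, -0.8, 0.7], [0.46, -0.51, 0.01, -0.79, 0.7], [0.51, -0.46, 0.0, -0.8, 0.7]]]
[[[0.55, -0.41, 0.01, -0.79, 0.7], [0.59, -0.36, 0.0, -0.8, 0.7]]]
```

```bash
cat >> h.py <<'E'
def look():
    C=cloud(grab('top'))
    for p,c,a in blocks(None,C,(380,670,40,260)):
        r=cv2.minAreaRect(p[:,:2].astype(np.float32));print('blk',a,p.mean(0).round(1),[np.round(x,1) for x in r])
E
python3 - <<'E'
from h import *
look();plan((511.4,205.4,120,76.4,.7))
E
```

```text
blk 276 [628.6 178.1  51.9] [array([632.7, 178.2]), array([29.1, 45.2]), np.float64(75.0)]
blk 271 [606.  107.5  52.4] [array([609.3, 106.4]), array([30.5, 46.8]), np.float64(61.4)]
blk 280 [509.6 206.3  52.8] [array([511., 207.]), array([28.8, 45.2]), np.float64(75.9)]
now [ 580.  -116.5  123.1] [179.8  -0.4  11. ] t 9.1 w 63.7
[[[-0.01, -0.69, 0.0, -0.79, 0.7], [0.05, -0.68, 0.0, -0.79, 0.7], [0.12, -0.68, 0.01, -0.79, 0.7], [0.18, -0.66, 0.0, -0.79, 0.7], [0.24, -0.64, 0.01, -0.79, 0.7]]]
[[[0.3, -0.62, 0.0, -0.79, 0.7], [0.36, -0.58, 0.01, -0.79, 0.7], [0.41, -0.55, 0.0, -0.8, 0.7], [0.46, -0.5, 0.01, -0.79, 0.7], [0.51, -0.46, 0.0, -0.8, 0.7]]]
[[[0.55, -0.41, 0.01, -0.79, 0.7], [0.59, -0.35, 0.0, -0.8, 0.7]]]
```

Nothing was knocked, so I go to C.

Request:
send_rows:
  steps:
    - [[-0.01,-0.69,0,-0.79,0.7],[0.05,-0.68,0,-0.79,0.7],[0.12,-0.68,0,-0.79,0.7],[0.18,-0.66,0,-0.79,0.7],[0.24,-0.64,0,-0.79,0.7]]

```text
time_s: 9.55
ee_pos: [548.2, 19.2, 118.7]
ee_rot: [-179.9, 0.1, 38.4]
force: [0.4, -0.6, -0.7]
gripper_width: 63.7
gripper_force: 0.0
```

Request:
send_rows:
  steps:
    - [[0.3,-0.62,0,-0.79,0.7],[0.36,-0.58,0,-0.79,0.7],[0.41,-0.55,0,-0.8,0.7],[0.46,-0.5,0,-0.79,0.7],[0.51,-0.46,0,-0.8,0.7]]

```text
time_s: 9.97
ee_pos: [519.5, 153.0, 118.7]
ee_rot: [-179.9, 0.1, 65.7]
force: [0.3, 0.7, 0.1]
gripper_width: 63.6
gripper_force: 0.0
```

Request:
send_rows:
  steps:
    - [[0.55,-0.41,0,-0.79,0.7],[0.59,-0.35,0,-0.8,0.7],[0,0,0.8,0,0.7],[0,0,0,0,0.7],[0,0,0,0,0.7]]

```text
time_s: 10.38
ee_pos: [507.4, 205.0, 85.9]
ee_rot: [-179.7, 0.2, 76.4]
force: [0.4, -0.4, 0.1]
gripper_width: 63.7
gripper_force: 0.0
```

```bash
python3 - <<'E'
from h import *
plan((511.4,205.4,19.5,76.4,.7,4))
E
```

```text
now [507.4 205.   85.9] [-179.7    0.2   76.4] t 10.4 w 63.7
[[[0.01, 0.03, 0.41, 0.0, 0.7], [0.01, 0.02, 0.42, 0.0, 0.7], [0.01, 0.03, 0.41, 0.0, 0.7], [0.01, 0.02, 0.42, 0.0, 0.7]]]
```

Request:
send_rows:
  steps:
    - [[0.01,0.03,0.41,0,0.7],[0.01,0.02,0.42,0,0.7],[0.01,0.03,0.41,0,0.7],[0.01,0.02,0.42,0,0.7],[0,0,0,0,0.7]]

```text
time_s: 10.8
ee_pos: [512.4, 204.6, 19.6]
ee_rot: [-179.8, 0.2, 76.3]
force: [-0.6, -0.8, -0.9]
gripper_width: 63.5
gripper_force: 0.0
```

Request:
send_rows:
  steps:
    - [[0,0,0,0,0.2],[0,0,0,0,0.2],[0,0,0,0,0.2],[0,0,0,0,0.2],[0,0,0,0,0.2]]

```text
time_s: 11.22
ee_pos: [513.7, 206.4, 22.8]
ee_rot: [180.0, -0.0, 76.4]
force: [-2.0, -0.4, 6.1]
gripper_width: 43.5
gripper_force: 30.0
```

```bash
python3 - <<'E'
from h import *
plan((511,205,115,76.4,.2),(523.8,-125.7,115,11,.2),(523.8,-125.7,75,11,.2))
E
```

```text
now [513.7 206.4  22.8] [180.   -0.   76.4] t 11.2 w 43.5
[[[-0.01, -0.01, -0.58, 0.0, 0.2], [-0.01, -0.02, -0.58, 0.0, 0.2], [-0.01, -0.01, -0.57, 0.0, 0.2], [-0.02, -0.02, -0.58, 0.0, 0.2], [-0.61, 0.17, 0.0, 0.73, 0.2]]]
[[[-0.59, 0.23, 0.0, 0.73, 0.2], [-0.57, 0.28, 0.0, 0.73, 0.2], [-0.55, 0.33, 0.0, 0.73, 0.2], [-0.52, 0.37, 0.0, 0.73, 0.2], [-0.48, 0.42, 0.0, 0.73, 0.2]]]
[[[-0.44, 0.46, 0.0, 0.73, 0.2], [-0.4, 0.49, 0.0, 0.73, 0.2], [-0.36, 0.53, 0.0, 0.73, 0.2], [-0.31, 0.56, 0.0, 0.74, 0.2], [-0.26, 0.58, 0.0, 0.73, 0.2]]]
[[[-0.2, 0.6, 0.0, 0.74, 0.2], [-0.15, 0.62, 0.0, 0.73, 0.2], [0.0, 0.0, 0.5, 0.0, 0.2], [0.0, 0.0, 0.5, 0.0, 0.2]]]
```

Request:
send_rows:
  steps:
    - [[-0.01,-0.01,-0.5,0,0.2],[-0.01,-0.02,-0.6,0,0.2],[-0.01,-0.01,-0.6,0,0.2],[-0.02,-0.02,-0.6,0,0.2],[-0.61,0.17,0,0.73,0.2]]

```text
time_s: 11.63
ee_pos: [515.5, 183.5, 118.5]
ee_rot: [179.5, -0.5, 71.5]
force: [2.4, 0.0, -3.4]
gripper_width: 43.8
gripper_force: 30.0
```

Request:
send_rows:
  steps:
    - [[-0.59,0.23,0,0.73,0.2],[-0.57,0.28,0,0.73,0.2],[-0.55,0.33,0,0.73,0.2],[-0.52,0.37,0,0.73,0.2],[-0.48,0.42,0,0.73,0.2]]

```text
time_s: 12.05
ee_pos: [516.9, 51.0, 113.5]
ee_rot: [180.0, 0.0, 46.1]
force: [0.4, -0.6, -3.1]
gripper_width: 44.2
gripper_force: 30.0
```

Request:
send_rows:
  steps:
    - [[-0.44,0.46,0,0.73,0.2],[-0.4,0.49,0,0.73,0.2],[-0.36,0.53,0,0.73,0.2],[-0.31,0.56,0,0.74,0.2],[-0.26,0.58,0,0.73,0.2]]

```text
time_s: 12.47
ee_pos: [521.8, -76.4, 113.5]
ee_rot: [180.0, -0.0, 20.9]
force: [0.9, 0.1, -3.2]
gripper_width: 43.6
gripper_force: 30.0
```

Request:
send_rows:
  steps:
    - [[-0.2,0.6,0,0.74,0.2],[-0.15,0.62,0,0.73,0.2],[0,0,0.5,0,0.2],[0,0,0.4,0,0.2],[0,0,0,0,0.2]]

```text
time_s: 12.88
ee_pos: [521.6, -125.9, 74.7]
ee_rot: [-179.9, 0.3, 11.0]
force: [-0.9, 0.5, -3.9]
gripper_width: 43.9
gripper_force: 30.0
```

Request:
send_rows:
  steps:
    - [[0,0,0,0,0.2],[0,0,0,0,0.2]]

```text
time_s: 13.05
ee_pos: [524.9, -125.8, 78.2]
ee_rot: [180.0, -0.1, 11.1]
force: [-0.3, -0.6, -3.1]
gripper_width: 43.8
gripper_force: 30.0
```

```bash
python3 - <<'E'
from h import *
plan((523.8,-125.7,24,11,.2,5))
f=grab('scene');a=cv2.resize(f['pixels'][210:410,110:330],None,fx=3,fy=3);save(a,'s3.png')
E
```

```text
now [ 524.9 -125.8   78.2] [ 1.80e+02 -1.00e-01  1.11e+01] t 13.1 w 43.8
[[[-0.01, 0.0, 0.27, 0.0, 0.2], [0.0, 0.0, 0.27, 0.0, 0.2], [-0.01, 0.0, 0.27, 0.0, 0.2], [0.0, 0.0, 0.27, 0.0, 0.2], [-0.01, -0.01, 0.28, 0.01, 0.2]]]
```

View pics/s3.png

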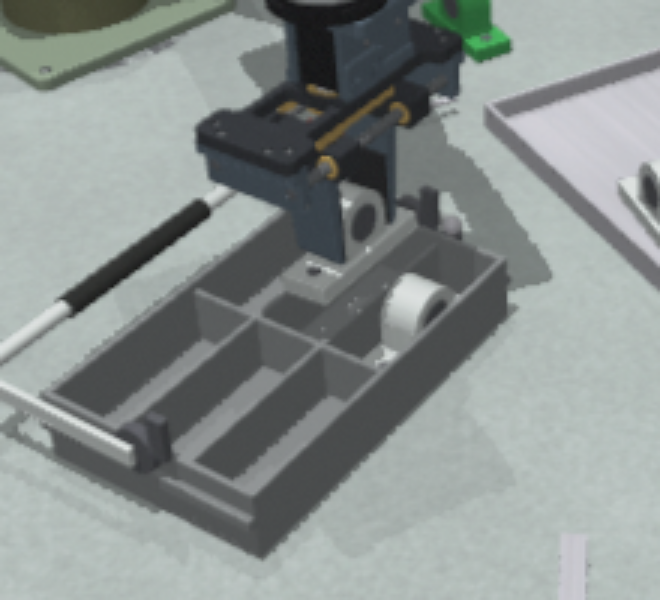

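Block D sits flat in the far +y pocket at (415,310). C hangs over the middle +y pocket at (345,245), aligned.

Request:
send_rows:
  steps:
    - [[-0.01,0,0.27,0,0.2],[0,0,0.27,0,0.2],[-0.01,0,0.27,0,0.2],[0,0,0.27,0,0.2],[0,0,0.27,0,0.2]]

```text
time_s: 13.52
ee_pos: [524.6, -125.9, 24.4]
ee_rot: [179.9, -0.1, 11.1]
force: [0.4, 0.1, -2.9]
gripper_width: 44.2
gripper_force: 30.0
```

Request:
send_rows:
  steps:
    - [[0,0,0.05,0,0.2],[0,0,0,0,0.2]]

```text
time_s: 13.68
ee_pos: [525.1, -125.8, 23.1]
ee_rot: [179.9, -0.2, 11.1]
force: [0.1, 0.9, -0.6]
gripper_width: 43.7
gripper_force: 30.0
```

Touching. Release and rise, check the tray, then go for A (632.3, 177.5), tool yaw 76.4.

Request:
send_rows:
  steps:
    - [[0,0,0.02,0,0.2],[0,0,0,0,0.65],[0,0,0,0,0.65],[0,0,0,0,0.65],[0,0,-0.5,0,0.7]]

```text
time_s: 14.1
ee_pos: [521.1, -125.3, 38.4]
ee_rot: [-179.8, 0.3, 11.0]
force: [-0.8, -0.5, -0.2]
gripper_width: 62.1
gripper_force: 0.0
```

Request:
send_rows:
  steps:
    - [[0,0,-0.7,0,0.7],[0,0,-0.8,0,0.7],[0,0,-0.5,0,0.7],[0,0,0,0,0.7],[0,0,0,0,0.7]]

```text
time_s: 14.52
ee_pos: [524.2, -126.1, 121.9]
ee_rot: [179.9, -0.2, 11.0]
force: [-0.1, 0.4, -0.5]
gripper_width: 63.8
gripper_force: 0.0
```

```bash
python3 - <<'E'
from h import *
look();plan((632.3,176.5,120,76.4,.7))
E
```

```text
blk 277 [629.1 178.   51.9] [array([636.1, 176.3]), array([29.9, 53.6]), np.float64(74.1)]
blk 269 [606.2 107.3  52.4] [array([608.2, 106.1]), array([31.2, 44.6]), np.float64(68.3)]
now [ 523.1 -125.9  120.6] [180.   0.  11.] t 14.6 w 63.8
[[[0.34, -0.57, 0.0, -0.79, 0.7], [0.4, -0.54, 0.0, -0.79, 0.7], [0.45, -0.5, 0.0, -0.79, 0.7], [0.49, -0.46, 0.0, -0.79, 0.7], [0.53, -0.41, 0.0, -0.79, 0.7]]]
[[[0.57, -0.35, 0.0, -0.79, 0.7], [0.6, -0.3, 0.0, -0.79, 0.7], [0.62, -0.24, 0.0, -0.8, 0.7], [0.65, -0.18, 0.0, -0.79, 0.7], [0.66, -0.12, 0.0, -0.8, 0.7]]]
[[[0.67, -0.05, 0.01, -0.79, 0.7], [0.66, 0.0, 0.0, -0.8, 0.7]]]
```

Request:
send_rows:
  steps:
    - [[0.34,-0.57,0,-0.79,0.7],[0.4,-0.54,0,-0.79,0.7],[0.45,-0.5,0,-0.79,0.7],[0.49,-0.46,0,-0.79,0.7],[0.53,-0.41,0,-0.79,0.7]]

```text
time_s: 14.98
ee_pos: [567.9, 1.3, 118.7]
ee_rot: [-179.9, 0.2, 38.4]
force: [-0.1, -0.4, -0.4]
gripper_width: 63.8
gripper_force: 0.0
```

Request:
send_rows:
  steps:
    - [[0.57,-0.35,0,-0.79,0.7],[0.6,-0.3,0,-0.79,0.7],[0.62,-0.24,0,-0.8,0.7],[0.65,-0.18,0,-0.79,0.7],[0.66,-0.12,0,-0.8,0.7]]

```text
time_s: 15.4
ee_pos: [613.6, 127.2, 118.4]
ee_rot: [-179.8, 0.1, 65.8]
force: [-0.5, -1.0, -0.1]
gripper_width: 63.6
gripper_force: 0.0
```

Request:
send_rows:
  steps:
    - [[0.67,-0.05,0,-0.79,0.7],[0.66,0,0,-0.8,0.7],[0,0,0.8,0,0.7],[0,0,0,0,0.7],[0,0,0,0,0.7]]

```text
time_s: 15.82
ee_pos: [629.9, 175.8, 85.2]
ee_rot: [-179.6, 0.2, 76.4]
force: [-0.5, -0.5, 0.3]
gripper_width: 63.7
gripper_force: 0.0
```

```bash
python3 - <<'E'
from h import *
plan((632.3,177,21,76.4,.7,4))
E
```

```text
now [629.9 175.8  85.2] [-179.6    0.2   76.4] t 15.8 w 63.7
[[[0.01, 0.02, 0.4, 0.0, 0.7], [0.01, 0.01, 0.4, 0.0, 0.7], [0.02, 0.02, 0.4, 0.0, 0.7], [0.01, 0.01, 0.41, 0.0, 0.7]]]
```

Request:
send_rows:
  steps:
    - [[0.01,0.01,0.4,0,0.7],[0.01,0.01,0.4,0,0.7],[0.01,0.01,0.4,0,0.7],[0.01,0.01,0.4,0,0.7],[0,0,0,0,0.7]]

```text
time_s: 16.23
ee_pos: [632.3, 176.0, 22.2]
ee_rot: [-179.7, 0.2, 76.3]
force: [-0.2, -0.1, -0.1]
gripper_width: 64.0
gripper_force: 0.0
```

Request:
send_rows:
  steps:
    - [[0,0,0,0,0.2],[0,0,0,0,0.2],[0,0,0,0,0.2],[0,0,0,0,0.2],[0,0,0,0,0.2]]

```text
time_s: 16.65
ee_pos: [634.5, 177.5, 26.2]
ee_rot: [180.0, -0.0, 76.4]
force: [-2.4, 0.3, 6.0]
gripper_width: 43.7
gripper_force: 30.0
```

```bash
python3 - <<'E'
from h import *
plan((632,177,115,76.4,.2),(470.8,-136,115,11,.2),(470.8,-136,75,11,.2))
E
```

```text
now [634.5 177.5  26.2] [180.   -0.   76.4] t 16.6 w 43.7
[[[-0.01, -0.01, -0.55, 0.0, 0.2], [-0.01, -0.02, -0.56, 0.0, 0.2], [0.0, -0.01, -0.55, 0.0, 0.2], [-0.01, -0.02, -0.56, 0.0, 0.2], [-0.71, -0.17, 0.0, 0.79, 0.2]]]
[[[-0.73, -0.1, 0.0, 0.79, 0.2], [-0.73, -0.04, 0.0, 0.79, 0.2], [-0.73, 0.03, 0.0, 0.79, 0.2], [-0.73, 0.1, 0.0, 0.79, 0.2], [-0.71, 0.17, 0.0, 0.79, 0.2]]]
[[[-0.69, 0.24, 0.0, 0.8, 0.2], [-0.67, 0.3, 0.0, 0.79, 0.2], [-0.64, 0.37, 0.0, 0.8, 0.2], [-0.6, 0.43, 0.0, 0.79, 0.2], [-0.55, 0.48, 0.0, 0.8, 0.2]]]
[[[-0.5, 0.53, 0.0, 0.79, 0.2], [0.0, 0.0, 0.5, 0.0, 0.2], [0.0, 0.0, 0.5, 0.0, 0.2]]]
```

Request:
send_rows:
  steps:
    - [[-0.01,-0.01,-0.5,0,0.2],[-0.01,-0.02,-0.6,0,0.2],[0,-0.01,-0.6,0,0.2],[-0.01,-0.02,-0.6,0,0.2],[-0.71,-0.17,0,0.79,0.2]]

```text
time_s: 17.07
ee_pos: [624.1, 155.2, 122.2]
ee_rot: [179.3, -0.6, 71.1]
force: [2.0, -0.5, -1.7]
gripper_width: 43.8
gripper_force: 30.0
```

Request:
send_rows:
  steps:
    - [[-0.73,-0.1,0,0.79,0.2],[-0.73,-0.04,0,0.79,0.2],[-0.73,0.03,0,0.79,0.2],[-0.73,0.1,0,0.79,0.2],[-0.71,0.17,0,0.79,0.2]]

```text
time_s: 17.48
ee_pos: [550.3, 19.5, 116.7]
ee_rot: [180.0, -0.0, 43.6]
force: [0.5, 0.3, -2.4]
gripper_width: 43.9
gripper_force: 30.0
```

Request:
send_rows:
  steps:
    - [[-0.69,0.24,0,0.8,0.2],[-0.67,0.3,0,0.79,0.2],[-0.64,0.37,0,0.8,0.2],[-0.6,0.43,0,0.79,0.2],[-0.55,0.48,0,0.8,0.2]]

```text
time_s: 17.9
ee_pos: [483.4, -111.3, 116.8]
ee_rot: [180.0, -0.0, 16.2]
force: [0.6, -0.1, -2.8]
gripper_width: 43.9
gripper_force: 30.0
```

Request:
send_rows:
  steps:
    - [[-0.5,0.53,0,0.79,0.2],[0,0,0.5,0,0.2],[0,0,0.4,0,0.2],[0,0,0,0,0.2],[0,0,0,0,0.2]]

```text
time_s: 18.32
ee_pos: [470.5, -136.1, 80.3]
ee_rot: [-180.0, 0.1, 11.0]
force: [0.6, 0.6, -1.9]
gripper_width: 43.6
gripper_force: 30.0
```

Request:
send_rows:
  steps:
    - [[0,0,0,0,0.2],[0,0,0,0,0.2]]

```text
time_s: 18.48
ee_pos: [472.0, -136.1, 81.7]
ee_rot: [179.9, -0.1, 11.1]
force: [0.7, 0.3, -2.3]
gripper_width: 43.9
gripper_force: 30.0
```

```bash
python3 - <<'E'
from h import *
plan((470.8,-136,28,11,.2,5))
f=grab('scene');a=cv2.resize(f['pixels'][210:410,110:330],None,fx=3,fy=3);save(a,'s4.png')
E
```

```text
now [ 472.  -136.1   81.7] [ 1.799e+02 -1.000e-01  1.110e+01] t 18.5 w 43.9
[[[-0.01, 0.0, 0.27, 0.0, 0.2], [-0.01, 0.0, 0.27, 0.0, 0.2], [0.0, 0.0, 0.27, 0.0, 0.2], [-0.01, 0.0, 0.27, 0.0, 0.2], [0.0, -0.01, 0.26, 0.01, 0.2]]]
```

View pics/s4.png

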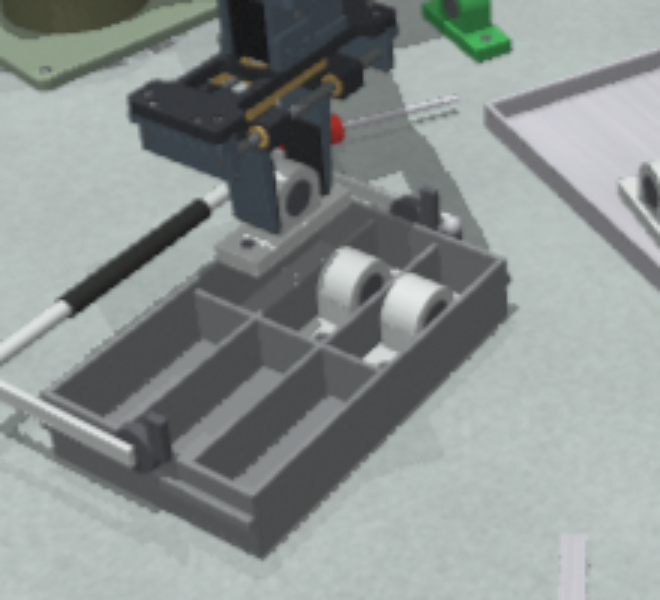

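C and D sit flat at (350,285) and (415,310). A hangs at (280,220) over the near +y pocket.

Request:
send_rows:
  steps:
    - [[-0.01,0,0.27,0,0.2],[-0.01,0,0.27,0,0.2],[0,0,0.27,0,0.2],[-0.01,0,0.27,0,0.2],[0,0,0.26,0,0.2]]

```text
time_s: 18.95
ee_pos: [470.5, -136.3, 27.4]
ee_rot: [179.9, -0.1, 11.1]
force: [0.3, -0.0, -2.2]
gripper_width: 44.3
gripper_force: 30.0
```

Request:
send_rows:
  steps:
    - [[0,0,0.05,0,0.2],[0,0,0,0,0.2]]

```text
time_s: 19.12
ee_pos: [470.6, -136.3, 26.0]
ee_rot: [180.0, -0.1, 11.1]
force: [0.2, -0.5, -2.5]
gripper_width: 43.4
gripper_force: 30.0
```

Request:
send_rows:
  steps:
    - [[0,0,0.05,0,0.2],[0,0,0,0,0.2]]

```text
time_s: 19.28
ee_pos: [470.7, -136.3, 25.8]
ee_rot: [179.9, -0.1, 11.1]
force: [-4.3, 0.4, 15.0]
gripper_width: 44.0
gripper_force: 30.0
```

Request:
send_rows:
  steps:
    - [[0,0,0,0,0.65],[0,0,0,0,0.65],[0,0,0,0,0.65],[0,0,-0.5,0,0.7]]

```text
time_s: 19.62
ee_pos: [467.6, -135.6, 40.9]
ee_rot: [-179.8, 0.3, 11.0]
force: [-0.2, -0.9, -0.4]
gripper_width: 62.4
gripper_force: 0.0
```

Request:
send_rows:
  steps:
    - [[0,0,-0.7,0,0.7],[0,0,-0.7,0,0.7],[0,0,-0.5,0,0.7],[0,0,0,0,0.7],[0,0,0,0,0.7]]

```text
time_s: 20.03
ee_pos: [470.6, -136.5, 120.0]
ee_rot: [179.9, -0.1, 11.0]
force: [-1.1, -0.3, -0.3]
gripper_width: 63.9
gripper_force: 0.0
```

```bash
python3 - <<'E'
from h import *
look();plan((609.5,105.5,120,66.1,.7))
E
```

```text
blk 272 [606.  107.3  52.3] [array([609. , 105.7]), array([33.4, 46.6]), np.float64(58.0)]
now [ 469.6 -136.2  118.9] [180.   0.  11.] t 20.1 w 63.7
[[[0.51, -0.58, 0.0, -0.89, 0.7], [0.57, -0.53, 0.0, -0.89, 0.7], [0.62, -0.46, 0.0, -0.89, 0.7], [0.67, -0.39, 0.0, -0.89, 0.7], [0.71, -0.32, -0.01, -0.89, 0.7]]]
[[[0.74, -0.25, 0.0, -0.89, 0.7], [0.76, -0.16, -0.01, -0.89, 0.7], [0.77, -0.09, 0.0, -0.89, 0.7], [0.77, 0.0, -0.01, -0.89, 0.7]]]
```

Request:
send_rows:
  steps:
    - [[0.51,-0.58,0,-0.89,0.7],[0.57,-0.53,0,-0.89,0.7],[0.62,-0.46,0,-0.89,0.7],[0.67,-0.39,0,-0.89,0.7],[0.71,-0.32,0,-0.89,0.7]]

```text
time_s: 20.5
ee_pos: [547.3, -1.0, 117.2]
ee_rot: [-179.9, 0.2, 41.9]
force: [1.3, -1.7, -0.6]
gripper_width: 63.9
gripper_force: 0.0
```

Request:
send_rows:
  steps:
    - [[0.74,-0.25,0,-0.89,0.7],[0.76,-0.16,0,-0.89,0.7],[0.77,-0.09,0,-0.89,0.7],[0.77,0,0,-0.89,0.7],[0,0,0.8,0,0.7]]

```text
time_s: 20.92
ee_pos: [616.3, 110.7, 90.4]
ee_rot: [179.4, -0.5, 66.5]
force: [1.7, 0.3, 0.4]
gripper_width: 64.0
gripper_force: 0.0
```

Request:
send_rows:
  steps:
    - [[0,0,0,0,0.7],[0,0,0,0,0.7]]

```text
time_s: 21.08
ee_pos: [607.1, 105.1, 83.9]
ee_rot: [-179.6, 0.3, 66.1]
force: [-0.0, 0.8, -0.1]
gripper_width: 63.7
gripper_force: 0.0
```

```bash
python3 - <<'E'
from h import *
look();plan((609.5,105.8,19,66.1,.7,4))
E
```

```text
now [608.4 104.8  85.6] [-1.798e+02  1.000e-01  6.610e+01] t 21.1 w 63.4
[[[0.01, 0.01, 0.42, 0.0, 0.7], [0.01, 0.0, 0.41, 0.0, 0.7], [0.01, 0.01, 0.42, 0.0, 0.7], [0.01, 0.0, 0.41, 0.0, 0.7]]]
```

Last pocket: (0,-64) at (548.2, -251.4).

Request:
send_rows:
  steps:
    - [[0.01,0.01,0.42,0,0.7],[0.01,0,0.41,0,0.7],[0.01,0.01,0.42,0,0.7],[0,0,0.4,0,0.7],[0,0,0,0,0.7]]

```text
time_s: 21.55
ee_pos: [609.0, 104.7, 19.3]
ee_rot: [-179.8, 0.2, 66.0]
force: [-0.9, 0.4, -0.6]
gripper_width: 63.8
gripper_force: 0.0
```

Request:
send_rows:
  steps:
    - [[0,0,0,0,0.2],[0,0,0,0,0.2],[0,0,0,0,0.2],[0,0,0,0,0.2],[0,0,0,0,0.2]]

```text
time_s: 21.97
ee_pos: [611.2, 106.1, 22.7]
ee_rot: [179.9, -0.0, 66.1]
force: [-2.7, 0.5, 6.1]
gripper_width: 43.9
gripper_force: 30.0
```

```bash
python3 - <<'E'
from h import *
plan((609.5,105.8,125,66.1,.2),(548.2,-251.4,125,11,.2),(548.2,-251.4,75,11,.2))
E
```

```text
now [611.2 106.1  22.7] [179.9  -0.   66.1] t 22.0 w 43.9
[[[-0.01, -0.01, -0.64, 0.0, 0.2], [0.0, -0.01, -0.64, 0.0, 0.2], [-0.01, -0.01, -0.64, 0.0, 0.2], [0.0, 0.0, -0.64, 0.0, 0.2], [-0.63, 0.16, 0.0, 0.57, 0.2]]]
[[[-0.62, 0.2, 0.0, 0.57, 0.2], [-0.6, 0.24, 0.0, 0.57, 0.2], [-0.58, 0.28, 0.0, 0.57, 0.2], [-0.56, 0.32, 0.0, 0.57, 0.2], [-0.54, 0.36, 0.0, 0.57, 0.2]]]
[[[-0.51, 0.4, 0.0, 0.57, 0.2], [-0.48, 0.43, 0.0, 0.57, 0.2], [-0.45, 0.46, 0.0, 0.58, 0.2], [-0.42, 0.49, 0.0, 0.57, 0.2], [-0.39, 0.52, 0.0, 0.58, 0.2]]]
[[[-0.35, 0.55, 0.0, 0.57, 0.2], [-0.31, 0.57, 0.0, 0.58, 0.2], [-0.27, 0.58, 0.0, 0.57, 0.2], [0.0, 0.0, 0.62, 0.0, 0.2], [0.0, 0.0, 0.63, 0.0, 0.2]]]
```

Request:
send_rows:
  steps:
    - [[-0.01,-0.01,-0.6,0,0.2],[0,-0.01,-0.65,0,0.2],[-0.01,-0.01,-0.65,0,0.2],[0,0,-0.65,0,0.2],[-0.63,0.16,0,0.57,0.2]]

```text
time_s: 22.38
ee_pos: [609.6, 83.9, 129.0]
ee_rot: [179.4, -0.5, 62.3]
force: [2.6, -0.2, -2.0]
gripper_width: 43.5
gripper_force: 30.0
```

Request:
send_rows:
  steps:
    - [[-0.62,0.2,0,0.57,0.2],[-0.6,0.24,0,0.57,0.2],[-0.58,0.28,0,0.57,0.2],[-0.56,0.32,0,0.57,0.2],[-0.54,0.36,0,0.57,0.2]]

```text
time_s: 22.8
ee_pos: [582.4, -48.5, 123.1]
ee_rot: [180.0, 0.0, 42.4]
force: [0.9, -1.0, -3.0]
gripper_width: 43.5
gripper_force: 30.0
```

Request:
send_rows:
  steps:
    - [[-0.51,0.4,0,0.57,0.2],[-0.48,0.43,0,0.57,0.2],[-0.45,0.46,0,0.58,0.2],[-0.42,0.49,0,0.57,0.2],[-0.39,0.52,0,0.58,0.2]]

```text
time_s: 23.22
ee_pos: [560.7, -176.0, 123.1]
ee_rot: [180.0, 0.0, 22.7]
force: [0.4, 0.1, -3.2]
gripper_width: 43.7
gripper_force: 30.0
```

Request:
send_rows:
  steps:
    - [[-0.35,0.55,0,0.57,0.2],[-0.31,0.57,0,0.58,0.2],[-0.27,0.58,0,0.57,0.2],[0,0,0.6,0,0.2],[0,0,0.6,0,0.2]]

```text
time_s: 23.63
ee_pos: [549.0, -253.7, 76.0]
ee_rot: [179.8, -0.2, 10.9]
force: [0.1, -0.1, -3.2]
gripper_width: 43.7
gripper_force: 30.0
```

Request:
send_rows:
  steps:
    - [[0,0,0,0,0.2],[0,0,0,0,0.2],[0,0,0,0,0.2]]

```text
time_s: 23.88
ee_pos: [548.9, -251.4, 76.1]
ee_rot: [179.9, -0.1, 11.1]
force: [1.1, -0.0, -1.9]
gripper_width: 43.7
gripper_force: 30.0
```

```bash
python3 - <<'E'
from h import *
plan((548.2,-251.4,24,11,.2,5))
f=grab('scene');a=cv2.resize(f['pixels'][210:410,110:330],None,fx=3,fy=3);save(a,'s5.png')
E
```

```text
now [ 548.9 -251.4   76.1] [ 1.799e+02 -1.000e-01  1.110e+01] t 23.9 w 43.7
[[[0.0, 0.0, 0.26, 0.0, 0.2], [0.0, 0.0, 0.26, 0.0, 0.2], [-0.01, 0.0, 0.26, 0.0, 0.2], [0.0, 0.0, 0.26, 0.0, 0.2], [-0.01, 0.0, 0.26, 0.01, 0.2]]]
```

View pics/s5.png

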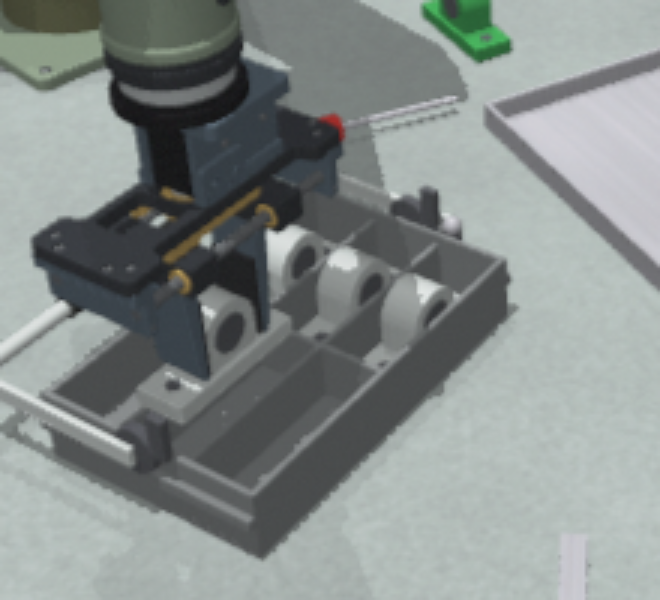

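D, C and A are seated at (415,310), (350,285) and (290,260). B hangs at (215,355) over the middle -y pocket, and the tray is empty.

Request:
send_rows:
  steps:
    - [[0,0,0.26,0,0.2],[0,0,0.26,0,0.2],[-0.01,0,0.26,0,0.2],[0,0,0.26,0,0.2],[0,0,0.26,0,0.2]]

```text
time_s: 24.35
ee_pos: [547.3, -251.1, 21.9]
ee_rot: [-180.0, 0.0, 11.0]
force: [-4.9, 2.6, 40.4]
gripper_width: 43.6
gripper_force: 30.0
```

Request:
send_rows:
  steps:
    - [[0,0,0.05,0,0.2],[0,0,0,0,0.2]]

```text
time_s: 24.52
ee_pos: [547.5, -251.0, 21.2]
ee_rot: [-180.0, 0.0, 11.0]
force: [-1.9, 1.3, 4.6]
gripper_width: 43.9
gripper_force: 30.0
```

Request:
send_rows:
  steps:
    - [[0,0,0.03,0,0.2],[0,0,0,0,0.2]]

```text
time_s: 24.68
ee_pos: [547.5, -251.0, 21.1]
ee_rot: [-180.0, 0.0, 11.0]
force: [-3.7, 1.5, 10.5]
gripper_width: 43.8
gripper_force: 30.0
```

Request:
send_rows:
  steps:
    - [[0,0,0,0,0.65],[0,0,0,0,0.65],[0,0,0,0,0.65],[0,0,-0.5,0,0.7]]

```text
time_s: 25.02
ee_pos: [545.1, -250.1, 36.3]
ee_rot: [-179.7, 0.4, 11.0]
force: [0.5, 0.7, -0.5]
gripper_width: 62.9
gripper_force: 0.0
```

Request:
send_rows:
  steps:
    - [[0,0,-0.7,0,0.7],[0,0,-0.7,0,0.7],[0,0,-0.7,0,0.6],[0,0,0,0,0.6],[0,0,0,0,0.6]]

```text
time_s: 25.43
ee_pos: [548.7, -251.8, 125.3]
ee_rot: [179.9, -0.2, 11.0]
force: [-0.9, 0.8, -0.1]
gripper_width: 54.7
gripper_force: 0.0
```

```bash
python3 - <<'E'
from h import *
plan((409.4,-216.1,125,101,.45))
E
```

```text
now [ 548.7 -251.8  125.3] [179.9  -0.2  11. ] t 25.4 w 54.7
[[[-0.23, -0.11, 0.0, -0.93, 0.45], [-0.22, -0.14, 0.0, -0.94, 0.45], [-0.2, -0.16, 0.0, -0.93, 0.45], [-0.18, -0.18, 0.0, -0.94, 0.45], [-0.16, -0.2, 0.0, -0.93, 0.45]]]
[[[-0.14, -0.22, 0.0, -0.94, 0.45], [-0.11, -0.23, 0.0, -0.93, 0.45], [-0.09, -0.24, 0.0, -0.94, 0.45], [-0.06, -0.25, 0.0, -0.93, 0.45], [-0.03, -0.25, 0.0, -0.94, 0.45]]]
[[[0.0, -0.26, 0.0, -0.93, 0.45], [0.03, -0.26, 0.0, -0.94, 0.45], [0.05, -0.25, 0.0, -0.93, 0.45], [0.08, -0.24, -0.01, -0.94, 0.45]]]
```

Request:
send_rows:
  steps:
    - [[-0.23,-0.11,0,-0.93,0.45],[-0.22,-0.14,0,-0.94,0.45],[-0.2,-0.16,0,-0.93,0.45],[-0.18,-0.18,0,-0.94,0.45],[-0.16,-0.2,0,-0.93,0.45]]

```text
time_s: 25.85
ee_pos: [496.6, -237.6, 121.9]
ee_rot: [-179.8, 0.1, 43.5]
force: [-0.1, -0.1, -0.2]
gripper_width: 41.0
gripper_force: 0.0
```

Request:
send_rows:
  steps:
    - [[-0.14,-0.22,0,-0.94,0.45],[-0.11,-0.23,0,-0.93,0.45],[-0.09,-0.24,0,-0.94,0.45],[-0.06,-0.25,0,-0.93,0.45],[-0.03,-0.25,0,-0.94,0.45]]

```text
time_s: 26.27
ee_pos: [446.9, -225.0, 122.0]
ee_rot: [-179.8, -0.0, 75.6]
force: [0.6, -0.3, 0.7]
gripper_width: 41.1
gripper_force: 0.0
```

Request:
send_rows:
  steps:
    - [[0,-0.26,0,-0.93,0.45],[0.03,-0.26,0,-0.94,0.45],[0.05,-0.25,0,-0.93,0.45],[0.08,-0.24,0,-0.94,0.45],[0,0,0,0,0.45]]

```text
time_s: 26.68
ee_pos: [405.6, -214.4, 122.2]
ee_rot: [-179.8, -0.2, 101.1]
force: [0.3, -0.0, -1.0]
gripper_width: 41.5
gripper_force: 0.0
```

Request:
send_rows:
  steps:
    - [[0,0,0,0,0.45],[0,0,0,0,0.45]]

```text
time_s: 26.85
ee_pos: [408.8, -215.7, 123.3]
ee_rot: [-180.0, -0.0, 100.9]
force: [-0.1, -0.4, -0.0]
gripper_width: 41.3
gripper_force: 0.0
```

```bash
python3 - <<'E'
from h import *
plan((409,-216.1,33,101,.45,4))
f=grab('scene');C=cloud(f)
R=np.array([[.9816,-.1908],[.1908,.9816]]);q=(C[...,:2]-[536,-188.5])@R
for x in(-54,0,54):
  for y in(-64,64):
    m=(abs(q[...,0]-x)<20)&(abs(q[...,1]-y)<45)&(C[...,2]<90);z=C[m]
    print((x,y),m.sum(),np.percentile(z[:,2],[5,50,98]).round(1) if len(z) else '', z[z[:,2]>50][:,2].size)
a=cv2.resize(f['pixels'][200:410,110:340],None,fx=2.8,fy=2.8);save(a,'s6.png')
E
```

```text
now [ 408.8 -215.7  123.3] [-180.    -0.   100.9] t 26.9 w 41.3
[[[0.0, 0.0, 0.56, 0.0, 0.45], [0.0, 0.0, 0.57, -0.01, 0.45], [-0.01, 0.0, 0.56, 0.0, 0.45], [0.0, 0.0, 0.57, -0.01, 0.45]]]
(-54, -64) 118 [1.  3.5 6. ] 0
(-54, 64) 491 [16.3 43.2 60. ] 173
(0, -64) 675 [16.9 42.5 60.1] 239
(0, 64) 485 [16.6 44.9 60.1] 185
(54, -64) 153 [1.5 3.5 6.1] 0
(54, 64) 445 [17.  48.7 61. ] 197
```

View pics/s6.png

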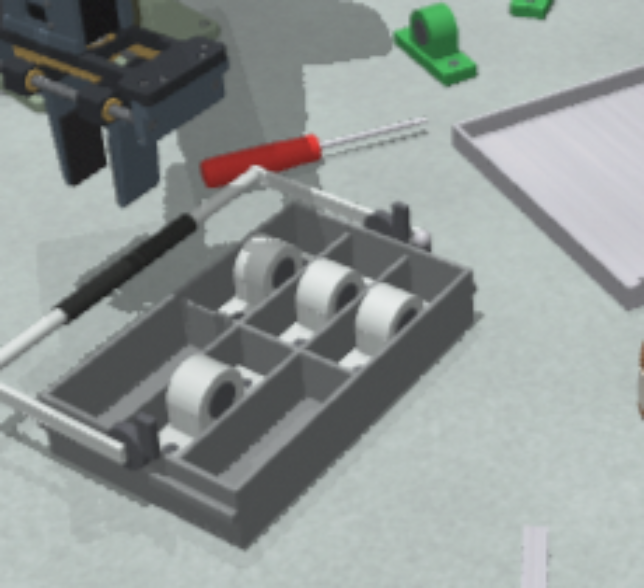

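All four blocks stand flat (tops at 60 mm) at (265,275), (330,290), (390,315) and (205,395). The handle is down at (130,265). Next I grip the bar.

Request:
send_rows:
  steps:
    - [[0,0,0.56,0,0.45],[0,0,0.57,0,0.45],[0,0,0.56,0,0.45],[0,0,0.56,0,0.45],[0,0,0,0,0.45]]

```text
time_s: 27.32
ee_pos: [406.4, -214.3, 30.5]
ee_rot: [-179.7, -0.3, 101.0]
force: [-0.5, 0.9, -0.1]
gripper_width: 41.1
gripper_force: 0.0
```

Request:
send_rows:
  steps:
    - [[0,0,0,0,0],[0,0,0,0,0],[0,0,0,0,0],[0,0,0,0,0],[0,0,0,0,0]]
  squeeze: 12

```text
time_s: 27.73
ee_pos: [409.6, -216.1, 35.0]
ee_rot: [179.9, 0.1, 101.0]
force: [0.4, 0.1, 1.1]
gripper_width: 15.6
gripper_force: 12.0
```

```bash
python3 - <<'E'
import numpy as np
a=np.linspace(.03,1.69,19);y=-130*np.cos(a);z=130*np.sin(a)
out=[[0,round(float(p)/40,2),round(-float(q)/40,2),0,0] for p,q in zip(np.diff(y),np.diff(z))]
for i in range(0,18,5):print([out[i:i+5]])
E
```

```text
[[[0, 0.02, -0.3, 0, 0], [0, 0.05, -0.3, 0, 0], [0, 0.08, -0.29, 0, 0], [0, 0.1, -0.28, 0, 0], [0, 0.13, -0.27, 0, 0]]]
[[[0, 0.15, -0.26, 0, 0], [0, 0.18, -0.24, 0, 0], [0, 0.2, -0.22, 0, 0], [0, 0.22, -0.21, 0, 0], [0, 0.24, -0.18, 0, 0]]]
[[[0, 0.25, -0.16, 0, 0], [0, 0.27, -0.14, 0, 0], [0, 0.28, -0.11, 0, 0], [0, 0.29, -0.09, 0, 0], [0, 0.29, -0.06, 0, 0]]]
[[[0, 0.3, -0.03, 0, 0], [0, 0.3, -0.01, 0, 0], [0, 0.3, 0.02, 0, 0]]]
```

Request:
send_rows:
  steps:
    - [[0,0.02,-0.3,0,0],[0,0.05,-0.3,0,0],[0,0.08,-0.29,0,0],[0,0.1,-0.28,0,0],[0,0.13,-0.27,0,0]]

```text
time_s: 28.15
ee_pos: [421.5, -213.6, 92.3]
ee_rot: [-179.8, 0.1, 101.1]
force: [-5.5, -4.1, -0.1]
gripper_width: 15.6
gripper_force: 12.0
```

Request:
send_rows:
  steps:
    - [[0,0.15,-0.26,0,0],[0,0.18,-0.24,0,0],[0,0.2,-0.22,0,0],[0,0.22,-0.21,0,0],[0,0.24,-0.18,0,0]]

```text
time_s: 28.57
ee_pos: [454.8, -206.9, 137.8]
ee_rot: [-179.1, 0.0, 101.2]
force: [-11.1, -3.4, 9.9]
gripper_width: 15.4
gripper_force: 6.3
```

Request:
send_rows:
  steps:
    - [[0,0,0,0,0]]

```text
time_s: 28.65
ee_pos: [458.6, -206.4, 139.2]
ee_rot: [-179.5, 0.1, 101.1]
force: [-16.9, -2.6, 20.6]
gripper_width: 15.8
gripper_force: 12.0
```

Request:
send_rows:
  steps:
    - [[0,0,0,0,0.27],[0,0,0,0,0.27],[0,0,0,0,0.27]]

```text
time_s: 28.9
ee_pos: [462.5, -205.2, 136.4]
ee_rot: [179.9, 0.0, 101.0]
force: [0.1, 0.9, 0.6]
gripper_width: 24.5
gripper_force: 0.0
```

```bash
python3 - <<'E'
from h import *
s=env.state();print(s['ee_pos'],s['gripper_width'],s['force'])
C=cloud(grab('scene'))
R=np.array([[.9816,-.1908],[.1908,.9816]]);q=(C[...,:2]-[536,-188.5])@R
m=(abs(q[...,1])>72)&(abs(q[...,1])<138)&(C[...,2]>80)&(C[...,2]<230)&(q[...,0]>-140)&(q[...,0]<40)&(q[...,1]<0)
print(m.sum(),q[m].mean(0).round(1),C[m].mean(0).round(1),np.percentile(C[m][:,2],[5,95]))
E
```

```text
[ 462.50528512 -205.17541638  136.43582018] 24.494472810148913 [0.14169186 0.86491493 0.55344249]
247 [ -71.9 -107.3] [ 485.9 -307.5  150.7] [ 81.92774043 158.64282407]
```

The force is gone and the fingers now only cage the bar. I push on around the arc with the rear finger.

Request:
send_rows:
  steps:
    - [[0,0.25,-0.16,0,0.27],[0,0.27,-0.14,0,0.27],[0,0.28,-0.11,0,0.27],[0,0.29,-0.09,0,0.27],[0,0,0,0,0.27]]

```text
time_s: 29.37
ee_pos: [505.9, -196.8, 156.7]
ee_rot: [-180.0, 0.0, 101.1]
force: [-1.8, -0.2, 1.2]
gripper_width: 24.7
gripper_force: 1.2
```

Request:
send_rows:
  steps:
    - [[0,0.29,-0.06,0,0.27],[0,0.3,-0.03,0,0.27],[0,0.3,-0.01,0,0.27],[0,0.25,0,0,0.27],[0,0,0,0,0.27]]

```text
time_s: 29.78
ee_pos: [552.0, -187.7, 159.5]
ee_rot: [179.9, 0.0, 101.1]
force: [0.4, 0.5, 1.0]
gripper_width: 24.5
gripper_force: 0.0
```

Request:
send_rows:
  steps:
    - [[0,0,0,0,0.27],[0,0,0,0,0.27]]

```text
time_s: 29.95
ee_pos: [549.4, -187.9, 159.5]
ee_rot: [-179.9, -0.0, 101.0]
force: [-0.2, 0.0, 0.1]
gripper_width: 24.6
gripper_force: 0.0
```

```bash
python3 - <<'E'
from h import *
f=grab('scene');a=cv2.resize(f['pixels'][140:400,80:340],None,fx=2.2,fy=2.2);save(a,'s7.png')
C=cloud(f)
R=np.array([[.9816,-.1908],[.1908,.9816]]);q=(C[...,:2]-[536,-188.5])@R
m=(q[...,1]>-138)&(q[...,1]<-72)&(C[...,2]>140)&(C[...,2]<230)&(abs(q[...,0])<60)
print(m.sum(),q[m].mean(0).round(1),C[m].mean(0).round(1),np.percentile(C[m][:,2],[5,95]))
E
```

```text
249 [  19.3 -106. ] [ 575.2 -288.9  181.7] [176.42904302 184.89797691]
```

View pics/s7.png

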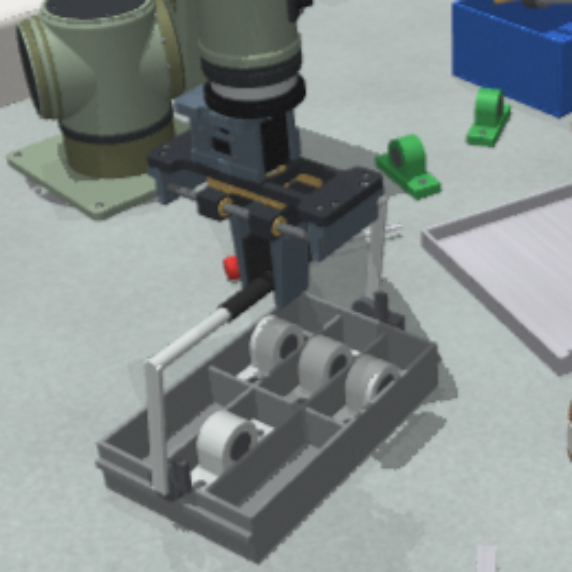

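The handle is upright with its bar at (240,300), about +17 mm past the hinge, and there is no contact force. The four blocks are still seated. I open wider and back straight up.

Request:
send_rows:
  steps:
    - [[0,0.05,0,0,0.45],[0,0,0,0,0.45],[0,0,0,0,0.45],[0,0,-0.5,0,0.45],[0,0,-0.8,0,0.45]]

```text
time_s: 30.42
ee_pos: [549.5, -187.0, 209.2]
ee_rot: [-179.6, -0.2, 101.0]
force: [-0.1, -0.5, -0.0]
gripper_width: 40.9
gripper_force: 0.0
```

Request:
send_rows:
  steps:
    - [[0,0,-0.8,0,0.45],[0,0,-0.8,0,0.45],[0,-0.8,-0.3,0,0.45],[0,-0.8,0,0,0.45],[0,-0.8,0,0,0.45]]

```text
time_s: 30.83
ee_pos: [456.9, -206.3, 289.1]
ee_rot: [179.9, 0.1, 101.1]
force: [-0.1, -0.3, -0.1]
gripper_width: 41.0
gripper_force: 0.0
```

Request:
send_rows:
  steps:
    - [[0,-0.8,0,0,0.45],[0,-0.6,0,0,0.45],[0,0,0,0,0.45],[0,0,0,0,0.45],[0,0,0,0,0.45]]

```text
time_s: 31.25
ee_pos: [403.1, -216.9, 288.3]
ee_rot: [179.9, 0.0, 101.0]
force: [0.4, 0.2, -0.5]
gripper_width: 40.8
gripper_force: 0.0
```

```bash
python3 - <<'E'
from h import *
print(env.state()['ee_pos'],env.state()['force'])
f=grab('scene');C=cloud(f)
R=np.array([[.9816,-.1908],[.1908,.9816]]);q=(C[...,:2]-[536,-188.5])@R
m=(abs(q[...,1])<138)&(C[...,2]>165)&(C[...,2]<230)&(abs(q[...,0])<60)
print(m.sum(),q[m].mean(0).round(1),np.percentile(q[m][:,0],[5,50,95]).round(1),np.percentile(C[m][:,2],[5,50,95]).round(1))
g=grab('top');C=cloud(g);q=(C[...,:2]-[536,-188.5])@R
m=(abs(q[...,1])<138)&(C[...,2]>150)&(C[...,2]<230)&(abs(q[...,0])<60)
print(m.sum(),np.percentile(q[m][:,0],[5,50,95]).round(1),np.percentile(C[m][:,2],[5,50,95]).round(1))
for x in(-54,0,54):
  for y in(-64,64):
    m=(abs(q[...,0]-x)<20)&(abs(q[...,1]-y)<45)&(C[...,2]<90);print((x,y),np.percentile(C[m][:,2],98).round(1))
save(np.hstack([cv2.resize(f['pixels'][140:400,80:340],(390,390)),cv2.resize(g['pixels'][150:350,360:560],(390,390))]),'fin.png')
E
```

```text
[ 403.14214107 -216.85225265  288.25471532] [ 0.4119755   0.16331698 -0.53006178]
974 [ 19.4 -12.6] [13.2 20.2 23.8] [176.  182.8 186.6]
932 [11.3 17.4 24.3] [179.  184.  187.7]
(-54, -64) 8.3
(-54, 64) 61.2
(0, -64) 61.2
(0, 64) 61.1
(54, -64) 8.2
(54, 64) 62.2
```

View pics/fin.png

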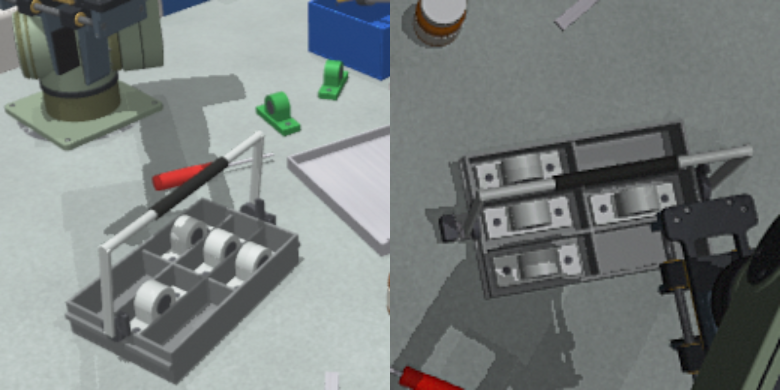

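The handle is home: its bar sits 17 mm past the hinge, which matches 1.70 rad. The four blocks are flat in their pockets and the arm is clear.

```bash
python3 -c "
from workcell import env
print(env.job_done())"
```

```text
the job is handed in; nothing more can be done
None
```

I handed the job in with all four pillow blocks flat in separate tote pockets, the handle in its end detent (about 1.70 rad by my measurement), and the jar and brush never approached; the hand-in call returned no verdict.

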